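# Stack two boxes on the sloped rack

### The arm

A 6-joint arm with a two-finger parallel gripper is mounted at the origin on a cart in front of the work surface, level with it; the furniture and walls round the work are solid. World frame = base frame: x ahead of the robot, y to its left, z up, the work surface at z = 0. Lengths are in m, angles in degrees, forces in N, time in s.
With the tool pointing down it reaches from about 0.325 to 1 m from the base axis. Payload 5.1 kg.
Tool frame: the origin (TCP) lies midway between the tips of the shut fingers; the grasp point (between the pads) lies arm.hold_point_z behind it (arm.hold_point_z is the distance from the TCP to the grasp point, in m); x points along the fingers, z is the direction in which the jaws open and shut, and the axes are right-handed (so a half turn about x gives the same grasp; the last joint's range is limited). The gripper opens to 85 mm and grips with 20 to 120 N. Pads are 22 mm wide; open, the fingers measure 114 mm over their backs; the gripper's body (76 mm by 85 mm) begins 54 mm behind the grasp point. The pads swing forward as they close: fully open they stand 13 mm farther back than shut.
Start: joints at [58.579, 7.093, 94.555, -0, 78.352, -4.733], TCP at [0.292, 0.581, 0.231] pointing down, gripper open.
Joint ranges: [-149.61, 149.61], [-58.7, 133.49], [1.44, 155.28], [-77.14, 257.14], [18.33, 153.61], [-166.67, 166.67]. Speed limits (degrees/s): [147.25, 147.25, 180, 180, 180, 180].

### API

Orientations are given as [roll, pitch, yaw] about the fixed x, y, z axes, in that order (R = Rz(yaw) Ry(pitch) Rx(roll)).
In Python, from station import telemetry, optics, order, arm gives the robot as it stands.
- The arm moves only by the tool servo_tool, never from a script. Its argument "increments" is a list of rows, each an object of numbers: "ax", "ay", "az": the turn, a rotation vector about the tool's x, y, z normalised to -1 to 1, where 1 is 0.08 rad; "dx", "dy", "dz": the shift along the tool's x, y, z normalised to -1 to 1, where 1 is 30 mm; "jaw": the gripper's target within -1 to 1 (shut at 1, half-way at 0, fully open at -1). In form: [{"ax": .., "ay": .., "az": .., "dx": .., "dy": .., "dz": .., "jaw": ..}, ...]. A call has 1 to 12 rows; each row shifts and turns the commanded pose from where the row before left it, along the tool's axes as they then stand; what a row does not reach is not made up. A row lasts 1/8 s, in which the tool goes at most 62.5 mm and 10.7 degrees, less where a joint would pass 70% of its speed; a pose out of reach is approached as far as the arm can. A call with a number of a shift or a turn outside -1 to 1 is refused whole. A call with a gripper value outside its range is refused whole. The fingers move at their own pace and stop on an object; "force" is the grip in N (left out, the last holds). Time passes only in rows, so rows that do not move let the fingers close. It gives the time, the measured TCP pose, the force and the opening at its end, in the units of the state.
- telemetry.sense(): the state, without advancing time (a new reading comes with each control period).
- optics.get_image(name): name is "side" or "top" or "wrist"; returns the picture (400x640x3 uint8, blue, green, red); there is no depth.
- optics.camera_params(name): a dict with "camera_matrix" (3x3 intrinsics, pixels), "k1" (the pictures are not rectified: a ray, as slopes to the right and down, at radius r is drawn at 1 + k1 r^2 times it, then the intrinsics apply), "xyz" and "orientation" of the camera in the world; the wrist camera has in their place "T_tool_cam" (4x4, takes a point from camera to tool coordinates, whose origin is the TCP and whose axes are the tool frame's). Camera axes: x right, y down, z forward; pixel columns grow to the right and rows downward; lengths in m; the calibration is good to about 2 mm. A picture is of the moment at which its call begins: read the wrist's pose just before it. camera_params takes no time and is no camera call.
- order.finish_job(): hands the job in, once; it reports no verdict.
The state is a dict: "clock": time; "joints": joint angles; "dq": joint speeds; "effort": joint torques, N m; "tool_pos": TCP position; "orientation": TCP orientation; "contact_force": force on the tool from outside, world axes, zero at the start; "moment": the same for the moment, N m; "width": opening from 0.0 (shut) to 1.0 (fully open).
Only numpy, scipy, OpenCV 4.12 (cv2) and the standard library are available. Lean on these libraries where they do the work, as an engineer would, in place of code of your own. Each camera call takes 0.05 s, during which the arm holds its last target.

### The job

Put the two tool boxes away on the sloped wooden rack: the pine box with the lid flat on the slope first, then the flat steel needle-file box on top of it. Both lie lengthwise along the slope, lid up and in line with it, in the middle of its width, each pushed right back so that its end leans against the backstop.

Things in the scene. Friction and masses are not known exactly. Their poses are not given: they have to be found in the camera images.
- rack_slope: Sloping board of a fixed wooden rack, 56 mm wide, 140 mm long, no side walls, with a backstop at its low far end. Origin: on the slope's upper face, mid-width, where it meets the backstop's face, 29 mm above the bench. x runs down the slope (0.30 rad below level) into the backstop (face at x = 0, 84 mm wide, 64 mm high), y across, z square up from the slope. Raised front end at x = -140 mm.
- pine_box: Flat shut pine box, brass clasp on a long side: 62 mm (its x, -30 to 32) by 136 mm (its y, -68 to 68) by 31 mm high, about 0.16 kg. Origin: centre of its underside; z up through the lid. Lies loose and flat on a grey board whose top is 38 mm above the bench. Not the small pine block of 30x55x22 mm. A cabinet 0.32 m high fills x > 0.51 m, y -0.3 to 0.17 m: carry past in front of it.
- file_box: Flat closed steel box for needle files, rounded edges: 46 mm (its x) by 84 mm (its y) by 19 mm high (its lid looks 1 to 3 mm larger), about 0.12 kg. Origin: centre of its underside; z up through the lid. Lies loose and flat on a grey board whose top is 38 mm above the bench. Not the wax block of 30x46x19 mm nor the steel block of 30x60x22 mm.

How it is judged (in metres and radians):
At the end, for the whole second after the job is handed in: Pine box flat on the slope and file box flat on top of it, both lid up and at rest, long sides along the slope within 10 degrees, middles within 15 mm (file box 18 mm) of the slope's middle line, ends no more than 10 mm from the backstop (x of pine_box in the frame of rack_slope between -0.078 and -0.06 m and y of pine_box in the frame of rack_slope between -0.015 and 0.015 m and z of pine_box in the frame of rack_slope between -0.006 and 0.008 m and angle between the y axis of each of pine_box, file_box and the x axis of rack_slope, either way round below 0.175 rad and angle between the z axis of pine_box and the z axis of rack_slope, either way round below 0.12 rad and angle between each of pine_box, file_box's own z axis and vertical below 0.6 rad and x of file_box in the frame of rack_slope between -0.052 and -0.034 m and y of file_box in the frame of rack_slope between -0.018 and 0.018 m and z of file_box in the frame of rack_slope between 0.025 and 0.039 m and angle between the z axis of file_box and the z axis of rack_slope, either way round below 0.15 rad and linear speed of each of pine_box, file_box below 0.02 m/s); the robot touches nothing.
It also fails if it takes over 72 s, if anything falls off the work surface, if the arm or the gripper's body presses on something with over 40 N, if the wrist force passes 120 N, or if a joint passes its speed limit or range.

## Working session

There is one attempt and no reset: what is moved stays moved. The work goes in short steps, Python scripts to look and compute and a tool call to move; the robot and the scene stay as the last step left them, time stands still between calls to the robot, and variables do not carry over. Pictures are saved under pics/ and viewed, and the job is handed in when it is done.

Besides the shell and the picture viewer there is one more tool, called after "Request:" as a command line: name --argument value ..., lists and objects as JSON in quotes. servo_tool: Moves the arm, as the interface text tells. Scaled input: -1 to 1 covers 30 mm each way for a shift and 0.08 rad each way for a turn. Its arguments: {"type":"object","properties":{"increments":{"type":"array","items":{"type":"object","properties":{"ax":{"type":"number","minimum":-1,"maximum":1},"ay":{"type":"number","minimum":-1,"maximum":1},"az":{"type":"number","minimum":-1,"maximum":1},"dx":{"type":"number","minimum":-1,"maximum":1},"dy":{"type":"number","minimum":-1,"maximum":1},"dz":{"type":"number","minimum":-1,"maximum":1},"jaw":{"type":"number"}}}},"force":{"type":"number"}},"required":["increments"]}

```bash
ls; mkdir -p pics; python3 - <<'E'
from station import telemetry, optics, order, arm
import cv2
print(telemetry.sense()); print(arm.hold_point_z, [a for a in dir(arm) if a[0]!='_'])
for n in ("side","top","wrist"):
    cv2.imwrite(f"pics/{n}0.png",optics.get_image(n)); print(n,optics.camera_params(n))
E
```

```text
pics
{'clock': 0.0, 'joints': array([ 5.85801215e+01,  7.13376483e+00,  9.46330185e+01, -6.58226196e-04,
        7.83515922e+01, -4.73389532e+00]), 'dq': array([-0.03414081, -0.05801622,  0.10782303,  0.02328039,  0.00998131,
       -0.00192804]), 'effort': array([ 5.13725809e-04, -4.23609281e+01, -3.65458882e+01,  2.70147143e-05,
        6.74292984e-03,  6.44756867e-06]), 'tool_pos': array([0.29164185, 0.5802263 , 0.23006095]), 'orientation': array([ 175.57799956,   89.88162271, -121.10785006]), 'contact_force': array([-0.74371217,  0.3229142 ,  0.07571647]), 'moment': array([0.02282741, 0.021858  , 0.00698598]), 'width': 0.9994361494034619}
0.0187 ['IKError', 'hold_point_z']
side {'camera_matrix': array([[409.16711736,   0.        , 323.34245197],
       [  0.        , 409.16711736, 201.48185901],
       [  0.        ,   0.        ,   1.        ]]), 'k1': -0.020806470812557647, 'xyz': array([ 0.8152766 , -0.52041177,  0.95546614]), 'orientation': array([-145.75791256,   -0.2988253 ,   26.88214356])}
top {'camera_matrix': array([[362.24576117,   0.        , 312.99558212],
       [  0.        , 362.24576117, 200.95671141],
       [  0.        ,   0.        ,   1.        ]]), 'k1': -0.057140235996331154, 'xyz': array([0.28779332, 0.16192357, 1.09251416]), 'orientation': array([-162.71380998,    0.33735956, -122.55968201])}
wrist {'camera_matrix': array([[308.0397394 ,   0.        , 322.02518295],
       [  0.        , 308.0397394 , 202.26753706],
       [  0.        ,   0.        ,   1.        ]]), 'k1': -0.01871861519544978, 'T_tool_cam': array([[-1.94362619e-04, -3.24012647e-01,  9.46052730e-01,
        -1.42406156e-01],
       [-1.21994469e-03, -9.46051967e-01, -3.24012636e-01,
         8.36939920e-02],
       [ 9.99999237e-01, -1.21710795e-03, -2.11400370e-04,
        -2.37578646e-04],
       [ 0.00000000e+00,  0.00000000e+00,  0.00000000e+00,
         1.00000000e+00]])}
```

View pics/side0.png

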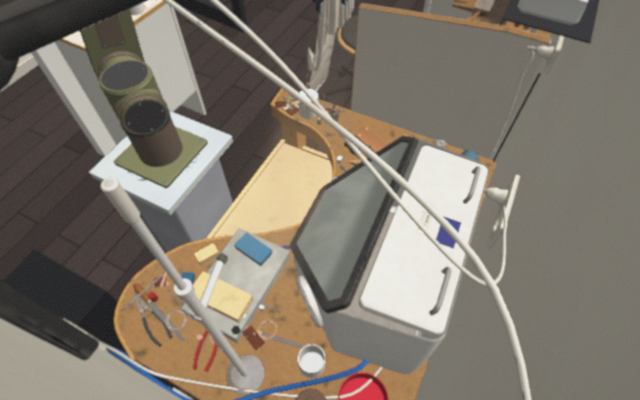

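View pics/top0.png

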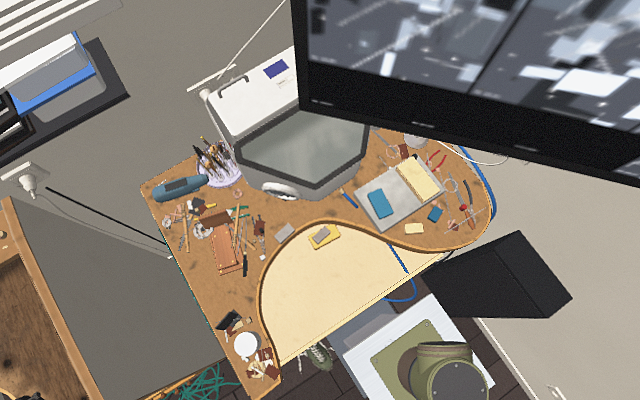

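View pics/wrist0.png

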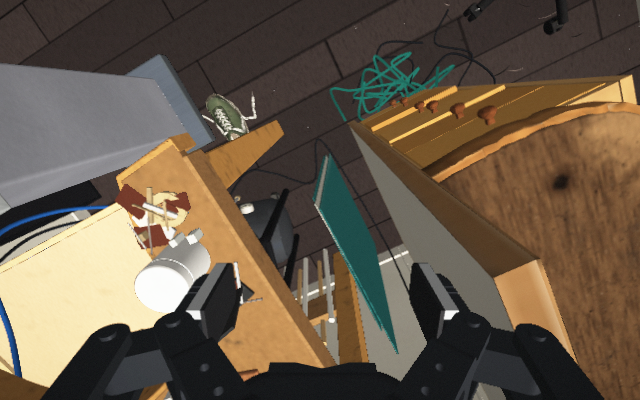

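```bash
cat > h.py <<'E'
import numpy as np, cv2
from scipy.spatial.transform import Rotation as R
from station import telemetry, optics, order, arm
def tool():
    s=telemetry.sense(); return R.from_euler('xyz',s['orientation'],degrees=True).as_matrix(), np.array(s['tool_pos']), s
def cam(n):
    p=optics.camera_params(n); K=p['camera_matrix'];k=p['k1']
    if n=='wrist':
        Rt,t,_=tool(); T=p['T_tool_cam']; return K,k,Rt@T[:3,:3],t+Rt@T[:3,3]
    return K,k,R.from_euler('xyz',p['orientation'],degrees=True).as_matrix(),np.array(p['xyz'])
def ray(c,uv):
    K,k,Rc,o=c
    d=np.array([k,0,0,0,0.]) 
    q=cv2.undistortPoints(np.array([[uv]],float),K,np.array([k,0,0,0.]),None)[0,0]
    return o,Rc@np.array([q[0],q[1],1.])
def onz(c,uv,z):
    o,d=ray(c,uv); return o+d*(z-o[2])/d[2]
def proj(c,P):
    K,k,Rc,o=c
    p=Rc.T@(np.array(P)-o)
    u,_=cv2.projectPoints(p.reshape(1,1,3),np.zeros(3),np.zeros(3),K,np.array([k,0,0,0.])); return u[0,0]
E
python3 - <<'E'
from h import *
im=cv2.imread('pics/top0.png'); 
cv2.imwrite('pics/t1.png',cv2.resize(im[120:240,340:500],None,fx=5,fy=5,interpolation=2))
cv2.imwrite('pics/t2.png',cv2.resize(im[180:300,140:340],None,fx=4,fy=4,interpolation=2))
im=cv2.imread('pics/side0.png'); 
cv2.imwrite('pics/s1.png',cv2.resize(im[220:350,150:310],None,fx=4.5,fy=4.5,interpolation=2))
cv2.imwrite('pics/s2.png',cv2.resize(im[60:210,260:440],None,fx=4,fy=4,interpolation=2))
c=cam('top')
for uv,z in (((228,245),.05),((415,175),.069),((380,203),.057)): print(onz(c,uv,z))
c=cam('side')
for uv,z in (((222,297),.069),((253,247),.057)): print(onz(c,uv,z))
E
```

```text
[0.58497325 0.27388069 0.05      ]
[ 0.46189959 -0.30958915  0.069     ]
[ 0.44911876 -0.17164726  0.057     ]
[ 0.4606026 -0.3177943  0.069    ]
[ 0.4497758  -0.17313308  0.057     ]
```

View pics/t1.png

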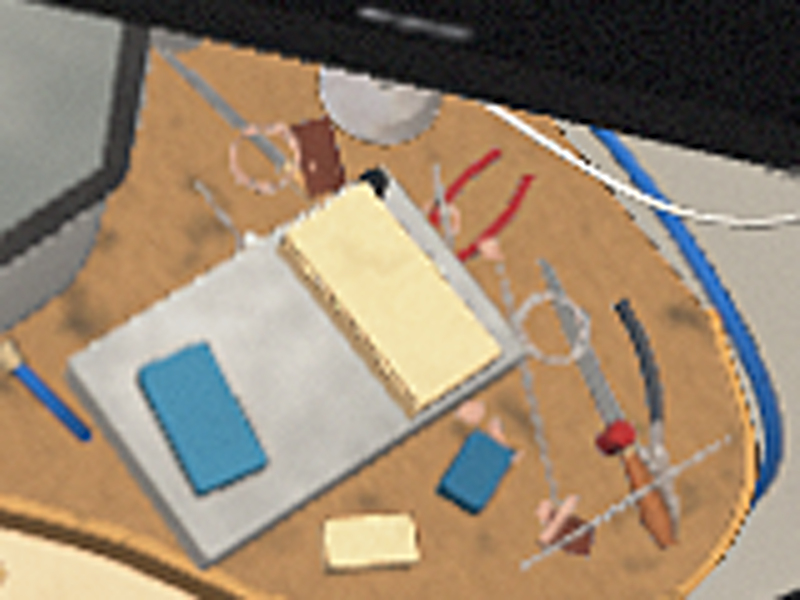

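View pics/t2.png

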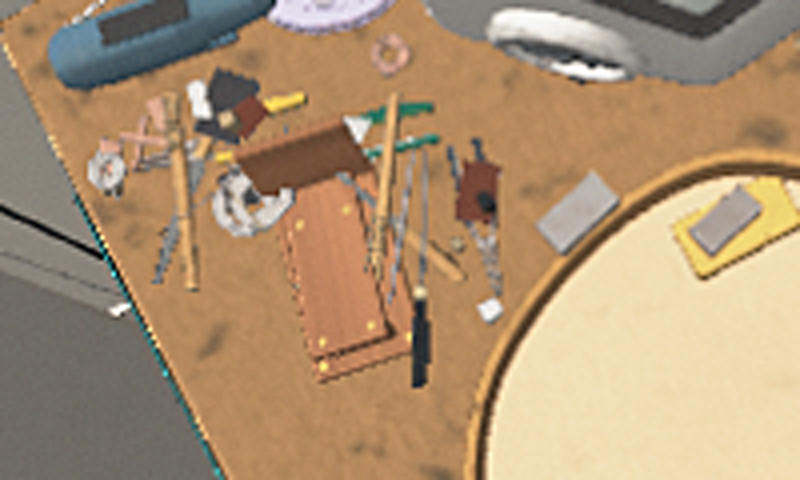

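View pics/s1.png

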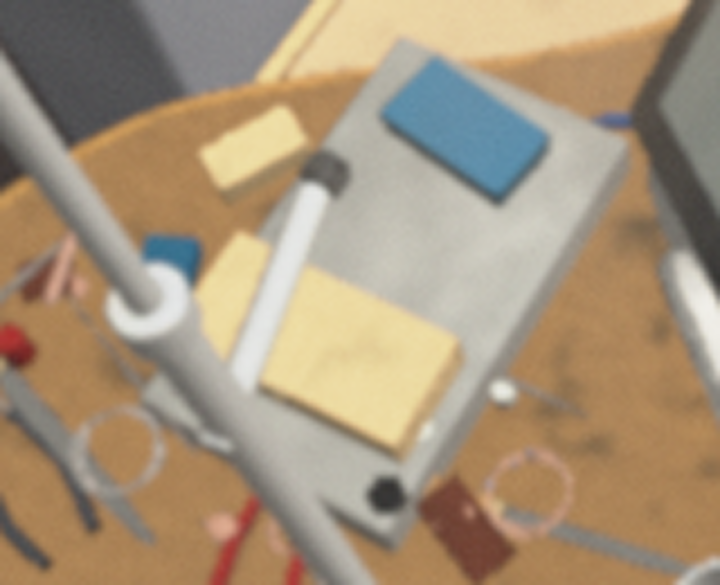

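View pics/s2.png

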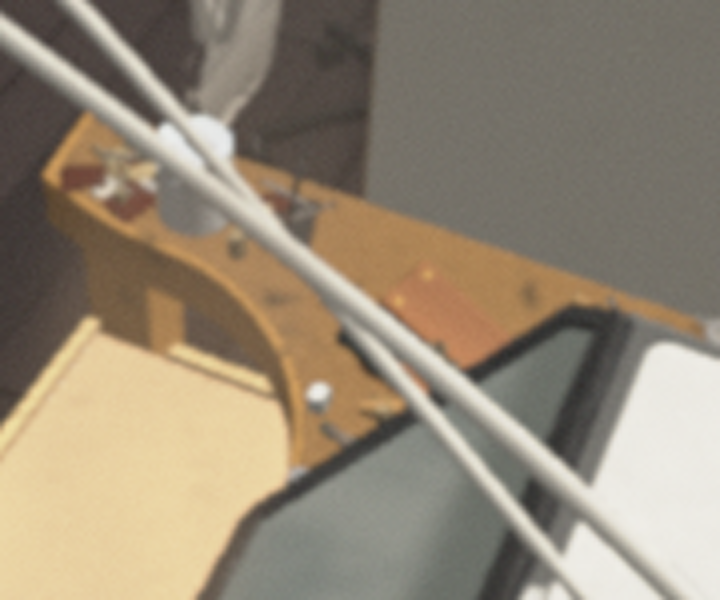

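```bash
python3 - <<'E'
from h import *
t=cam('top'); s=cam('side')
def T(p,z): return onz(t,(340+(p[0]+.5)/5-.5,120+(p[1]+.5)/5-.5),z)
def T2(p,z): return onz(t,(140+(p[0]+.5)/4-.5,180+(p[1]+.5)/4-.5),z)
def S(p,z): return onz(s,(150+(p[0]+.5)/4.5-.5,220+(p[1]+.5)/4.5-.5),z)
np.set_printoptions(precision=4,suppress=True)
pine=[T(p,.069)[:2] for p in ((282,236),(368,182),(502,352),(418,412))]; print('pine',pine, np.mean(pine,0))
f=[T(p,.057)[:2] for p in ((139,368),(206,343),(267,464),(202,494))]; print('file',f,np.mean(f,0))
f=[S(p,.057)[:2] for p in ((437,58),(548,140),(502,200),(384,116))]; print('fileS',f,np.mean(f,0))
pine=[S(p,.069)[:2] for p in ((245,234),(460,345),(400,452))]; print('pineS',pine,(pine[0]+pine[2])/2)
print('board',[T(p,.038)[:2] for p in ((70,365),(385,165),(525,350),(205,565))])
# rack
print('rack front top', [T2(p,.0704)[:2] for p in ((318,355),(390,333))])
print('rack backstop base', [T2(p,.029)[:2] for p in ((283,190),(372,170))])
print('backstop top', [T2(p,.029+.064*np.cos(.3))[:2] for p in ((236,155),(350,117),(372,165),(262,193))])
print('pole base',onz(s,(245,375),0), onz(s,(312,355),.0))
b=onz(s,(245,375),0)
for z in (.1,.2,.3,.4,.5,.6): print(z,proj(s,[b[0],b[1],z]),proj(t,[b[0],b[1],z]))
E
```

```text
pine [array([ 0.5147, -0.2767]), array([ 0.515 , -0.3433]), array([ 0.3827, -0.344 ]), array([ 0.3803, -0.2779])] [ 0.4482 -0.3105]
file [array([ 0.4948, -0.1576]), array([ 0.4859, -0.2011]), array([ 0.4045, -0.1872]), array([ 0.4105, -0.1439])] [ 0.4489 -0.1725]
fileS [array([ 0.4135, -0.1454]), array([ 0.4955, -0.1613]), array([ 0.4921, -0.2034]), array([ 0.4076, -0.1897])] [ 0.4522 -0.1749]
pineS [array([ 0.3872, -0.2853]), array([ 0.5198, -0.2856]), array([ 0.5232, -0.3452])] [ 0.4552 -0.3152]
board [array([ 0.5231, -0.1289]), array([ 0.5255, -0.3751]), array([ 0.3789, -0.3723]), array([ 0.3763, -0.1256])]
rack front top [array([0.5342, 0.325 ]), array([0.5205, 0.2744])]
rack backstop base [array([0.6679, 0.2952]), array([0.645 , 0.2305])]
backstop top [array([0.6873, 0.3043]), array([0.6677, 0.221 ]), array([0.6277, 0.2248]), array([0.6522, 0.3014])]
pole base [ 0.5809 -0.4279 -0.    ] [ 0.6922 -0.3233  0.    ]
0.1 [237.2659 364.4936] [424.3751 122.0084]
0.2 [227.7793 351.59  ] [434.3135 104.3569]
0.3 [215.8711 335.3669] [446.1741  83.229 ]
0.4 [200.4841 314.3618] [460.5417  57.5396]
0.5 [179.8457 286.1129] [478.2398  25.7401]
0.6 [150.7489 246.139 ] [500.4324 -14.4057]
```

```bash
python3 - <<'E'
from h import *
t=cam('top'); s=cam('side')
np.set_printoptions(precision=3,suppress=True)
for P in ([0,0,0],[0,0,.3],[0,0,.6],[.29,.58,.23],[.29,.58,.4],[.51,.17,.32],[.51,-.3,.32],[.51,-.3,0],[.9,-.3,.32]): print(P,proj(s,P),proj(t,P))
for z in (.3,.4,.49,.55): print(z,onz(s,(222,258),z),onz(s,(183,290),z), proj(t,onz(s,(222,258),z)))
E
```

```text
[0, 0, 0] [162.104 152.065] [419.423 369.833]
[0, 0, 0.3] [123.798  72.122] [460.228 391.638]
[0, 0, 0.6] [ 62.281 -57.553] [551.33  439.275]
[0.29, 0.58, 0.23] [331.345  11.593] [152.373 417.581]
[0.29, 0.58, 0.4] [332.612 -44.949] [111.049 443.343]
[0.51, 0.17, 0.32] [339.073  87.284] [257.405 226.092]
[0.51, -0.3, 0.32] [222.512 247.579] [426.813 123.308]
[0.51, -0.3, 0] [249.151 310.297] [398.114 172.59 ]
[0.9, -0.3, 0.32] [437.182 351.954] [336.803  15.874]
0.3 [ 0.512 -0.311  0.3  ] [ 0.487 -0.39   0.3  ] [427.472 124.841]
0.4 [ 0.558 -0.343  0.4  ] [ 0.537 -0.41   0.4  ] [438.617  80.943]
0.49 [ 0.6   -0.371  0.49 ] [ 0.582 -0.428  0.49 ] [450.25   34.293]
0.55 [ 0.627 -0.391  0.55 ] [ 0.612 -0.44   0.55 ] [458.965  -1.295]
```

```bash
cat >> h.py <<'E'
np.set_printoptions(precision=3,suppress=True)
def plan(Rg,pg,n=1):
    """total delta in tool axes, and per-row normalised numbers for pure turn followed by shift"""
    Rt,p,s=tool(); Rd=Rt.T@Rg; rv=R.from_matrix(Rd).as_rotvec()
    print('clock',round(s['clock'],2),'pos',p,'w',round(s['width'],3),'F',s['contact_force'],'err',np.array(pg)-p)
    print('turn units',rv/.08,'shift units now-axes',Rt.T@(np.array(pg)-p)/.03,'goal-axes',Rg.T@(np.array(pg)-p)/.03)
def frame(x,z):
    x=np.array(x,float);x/=np.linalg.norm(x);z=np.array(z,float);z-=x*(x@z);z/=np.linalg.norm(z)
    return np.stack([x,np.cross(z,x),z],1)
E
python3 - <<'E'
from h import *
Rt,p,s=tool();print(Rt)
for z in ([0,1,0],[0,-1,0]): plan(frame([0,0,-1],z),[.45,-.313,.23])
E
```

```text
[[-0.001 -0.893  0.449]
 [-0.001  0.449  0.893]
 [-1.     0.    -0.002]]
clock 0.15 pos [0.292 0.58  0.23 ] w 0.999 F [-0.262  0.32   0.284] err [ 0.158 -0.893 -0.   ]
turn units [-5.823 -0.02  -0.006] shift units now-axes [  0.049 -18.088 -24.235] goal-axes [  0.011  -5.276 -29.777]
clock 0.15 pos [0.292 0.58  0.23 ] w 0.999 F [-0.262  0.32   0.284] err [ 0.158 -0.893 -0.   ]
turn units [33.447 -0.009  0.027] shift units now-axes [  0.049 -18.088 -24.235] goal-axes [ 0.011  5.276 29.777]
```

Request:
servo_tool --increments '[{"ax": -0.97, "dz": -0.6}, {"ax": -0.97, "dz": -1}, {"ax": -0.97, "dz": -1}, {"ax": -0.97, "dz": -1}, {"ax": -0.97, "dz": -1}, {"ax": -0.97, "dz": -1}, {"dz": -1, "dy": -0.25}, {"dz": -1, "dy": -0.25}, {"dz": -1, "dy": -0.25}, {"dz": -1, "dy": -0.25}, {"dz": -1, "dy": -0.25}, {"dz": -1, "dy": -0.25}]'

```text
invalid input
```

Request:
servo_tool --increments '[{"dz": -1, "dy": -0.25}, {"dz": -1, "dy": -0.25}, {"dz": -1, "dy": -0.25}, {"dz": -1, "dy": -0.25}, {"dz": -1, "dy": -0.25}, {"dz": -1, "dy": -0.25}, {"dz": -1, "dy": -0.25}, {"dz": -1, "dy": -0.25}, {"dz": -1, "dy": -0.25}, {"dz": -1, "dy": -0.25}]'

```text
invalid input
```

```bash
python3 - <<'E'
from h import *
plan(frame([0,0,-1],[0,1,0]),[.43,-.24,.23]); print(telemetry.sense()['joints'])
E
```

```text
clock 0.15 pos [0.292 0.58  0.23 ] w 0.999 F [-0.262  0.32   0.284] err [ 0.138 -0.82  -0.   ]
turn units [-5.823 -0.02  -0.006] shift units now-axes [  0.046 -16.4   -22.36 ] goal-axes [  0.011  -4.609 -27.344]
[58.578  7.126 94.616 -0.001 78.353 -4.732]
```

Request:
servo_tool --increments '[{"ax": -0.97, "ay": 0, "az": 0, "dx": 0, "dy": 0, "dz": -0.6, "jaw": -1}]'

```text
clock: 0.28
tool_pos: [0.2839, 0.5646, 0.2305]
orientation: [170.9, 89.9, -121.2]
contact_force: [-0.3, -0.2, 0.5]
width: 1.003
```

Request:
servo_tool --increments '[{"ax": -0.97, "ay": 0, "az": 0, "dx": 0, "dy": 0, "dz": -1, "jaw": -1}, {"ax": -0.97, "ay": 0, "az": 0, "dx": 0, "dy": 0, "dz": -1, "jaw": -1}, {"ax": -0.97, "ay": 0, "az": 0, "dx": 0, "dy": 0, "dz": -1, "jaw": -1}, {"ax": -0.97, "ay": 0, "az": 0, "dx": 0, "dy": 0, "dz": -1, "jaw": -1}, {"ax": -0.97, "ay": 0, "az": 0, "dx": 0, "dy": 0, "dz": -1, "jaw": -1}, {"ax": 0, "ay": 0, "az": 0, "dx": 0, "dy": -0.25, "dz": -1, "jaw": -1}, {"ax": 0, "ay": 0, "az": 0, "dx": 0, "dy": -0.25, "dz": -1, "jaw": -1}, {"ax": 0, "ay": 0, "az": 0, "dx": 0, "dy": -0.25, "dz": -1, "jaw": -1}, {"ax": 0, "ay": 0, "az": 0, "dx": 0, "dy": -0.25, "dz": -1, "jaw": -1}, {"ax": 0, "ay": 0, "az": 0, "dx": 0, "dy": -0.25, "dz": -1, "jaw": -1}, {"ax": 0, "ay": 0, "az": 0, "dx": 0, "dy": -0.25, "dz": -1, "jaw": -1}]'

```text
clock: 1.65
tool_pos: [0.2943, 0.2385, 0.2311]
orientation: [145.3, 90.0, -124.7]
contact_force: [1.1, 0.8, -0.0]
width: 0.997
```

Request:
servo_tool --increments '[{"ax": 0, "ay": 0, "az": 0, "dx": 0, "dy": -0.25, "dz": -1, "jaw": -1}, {"ax": 0, "ay": 0, "az": 0, "dx": 0, "dy": -0.25, "dz": -1, "jaw": -1}, {"ax": 0, "ay": 0, "az": 0, "dx": 0, "dy": -0.25, "dz": -1, "jaw": -1}, {"ax": 0, "ay": 0, "az": 0, "dx": 0, "dy": -0.25, "dz": -1, "jaw": -1}, {"ax": 0, "ay": 0, "az": 0, "dx": 0, "dy": -0.25, "dz": -1, "jaw": -1}, {"ax": 0, "ay": 0, "az": 0, "dx": 0, "dy": -0.25, "dz": -1, "jaw": -1}, {"ax": 0, "ay": 0, "az": 0, "dx": 0, "dy": -0.25, "dz": -1, "jaw": -1}, {"ax": 0, "ay": 0, "az": 0, "dx": 0, "dy": -0.25, "dz": -1, "jaw": -1}, {"ax": 0, "ay": 0, "az": 0, "dx": 0, "dy": -0.25, "dz": -1, "jaw": -1}, {"ax": 0, "ay": 0, "az": 0, "dx": 0, "dy": -0.25, "dz": -1, "jaw": -1}, {"ax": 0, "ay": 0, "az": 0, "dx": 0, "dy": -0.25, "dz": -1, "jaw": -1}, {"ax": 0, "ay": 0, "az": 0, "dx": 0, "dy": -0.25, "dz": -1, "jaw": -1}]'

```text
clock: 3.15
tool_pos: [0.3843, -0.1214, 0.2311]
orientation: [30.7, 90.0, 120.7]
contact_force: [0.4, 1.2, 0.1]
width: 1.002
```

```bash
python3 - <<'E'
from h import *
plan(frame([0,0,-1],[0,1,0]),[.43,-.24,.23]); print(telemetry.sense()['joints'])
E
```

```text
clock 3.15 pos [ 0.384 -0.121  0.231] w 1.002 F [0.437 1.234 0.101] err [ 0.046 -0.119 -0.001]
turn units [-0.006  0.002 -0.001] shift units now-axes [ 0.035 -1.526 -3.952] goal-axes [ 0.036 -1.524 -3.952]
[ -25.183  -26.674  124.061    0.006   82.621 -115.156]
```

Request:
servo_tool --increments '[{"ax": 0, "ay": 0, "az": 0, "dx": 0, "dy": -0.38, "dz": -1, "jaw": -1}, {"ax": 0, "ay": 0, "az": 0, "dx": 0, "dy": -0.38, "dz": -1, "jaw": -1}, {"ax": 0, "ay": 0, "az": 0, "dx": 0, "dy": -0.38, "dz": -1, "jaw": -1}, {"ax": 0, "ay": 0, "az": 0, "dx": 0, "dy": -0.38, "dz": -0.95, "jaw": -1}, {"ax": 0, "ay": 0, "az": 0, "dx": 0, "dy": 0, "dz": 0, "jaw": -1}]'

```text
clock: 3.78
tool_pos: [0.43, -0.2401, 0.2308]
orientation: [59.3, 89.9, 149.2]
contact_force: [0.3, 0.2, -1.1]
width: 0.999
```

```bash
python3 - <<'E'
from h import *
plan(frame([0,0,-1],[0,1,0]),[.43,-.24,.23])
cv2.imwrite('pics/w1.png',optics.get_image('wrist'))
E
```

```text
clock 3.77 pos [ 0.43  -0.24   0.231] w 0.999 F [ 0.27   0.165 -1.089] err [ 0.     0.    -0.001]
turn units [-0.026  0.008 -0.014] shift units now-axes [ 0.027 -0.001  0.004] goal-axes [ 0.027 -0.001  0.004]
```

View pics/w1.png

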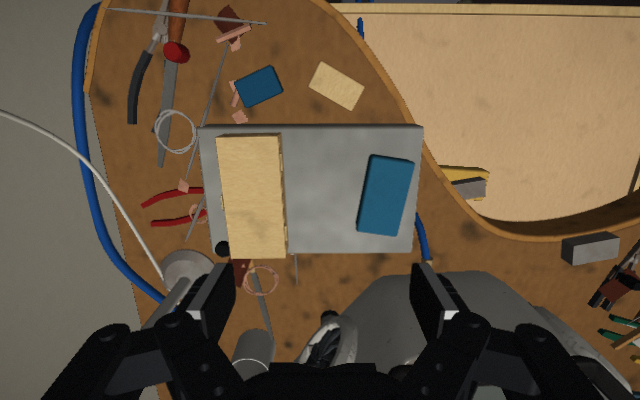

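```bash
python3 - <<'E'
from h import *
im=cv2.imread('pics/w1.png'); hsv=cv2.cvtColor(im,cv2.COLOR_BGR2HSV); c=cam('wrist')
for n,lo,hi,box,z in (('pine',(15,50,200),(35,170,255),(205,125,300,265),.069),('file',(95,100,90),(112,255,255),(345,145,420,242),.057)):
    m=cv2.inRange(hsv,lo,hi); x0,y0,x1,y1=box; mm=np.zeros_like(m); mm[y0:y1,x0:x1]=m[y0:y1,x0:x1]
    mm=cv2.morphologyEx(mm,cv2.MORPH_OPEN,np.ones((3,3)))
    cn=max(cv2.findContours(mm,0,2)[0],key=cv2.contourArea)
    w=np.array([onz(c,p[0],z)[:2] for p in cn],np.float32)
    (cx,cy),sz,a=cv2.minAreaRect(w*1000); print(n,cx,cy,sz,a)
    print(cv2.boxPoints(((cx,cy),sz,a)))
    eps=cv2.approxPolyDP(cn,6,True)[:,0]; print(eps.tolist(),[onz(c,p,z)[:2].round(4).tolist() for p in eps])
E
```

```text
Traceback (most recent call last):
ValueError: max() iterable argument is empty
```

```bash
cat > m.py <<'E'
from h import *
im=cv2.imread('pics/w1.png'); hsv=cv2.cvtColor(im,cv2.COLOR_BGR2HSV); c=cam('wrist')
print(hsv[200,250],hsv[200,390],hsv[245,284],hsv[200,284])
for n,lo,hi,box,z in (('pine',(10,45,190),(35,190,255),(205,125,300,265),.069),('file',(90,100,60),(115,255,255),(345,145,420,242),.057)):
    m=cv2.inRange(hsv,np.array(lo),np.array(hi)); x0,y0,x1,y1=box; mm=np.zeros_like(m); mm[y0:y1,x0:x1]=m[y0:y1,x0:x1]
    mm=cv2.morphologyEx(mm,cv2.MORPH_OPEN,np.ones((3,3)))
    cn=max(cv2.findContours(mm,cv2.RETR_EXTERNAL,cv2.CHAIN_APPROX_NONE)[0],key=cv2.contourArea)
    w=np.array([onz(c,p[0],z)[:2] for p in cn],np.float32)
    (cx,cy),sz,a=cv2.minAreaRect(w*1000); print(n,cx,cy,sz,a)
    print(cv2.boxPoints(((cx,cy),sz,a)))
E
python3 m.py
```

```text
[ 19 108 193] [ 99 168 112] [ 19 110 167] [ 18 118 110]
pine 444.8354187011719 -312.1634826660156 (124.36314392089844, 59.63907241821289) 1.1591637134552002
[[ 382.063 -283.608]
 [ 383.27  -343.235]
 [ 507.608 -340.719]
 [ 506.401 -281.092]]
file 449.018310546875 -171.89071655273438 (45.810550689697266, 85.1349868774414) 81.03511047363281
[[ 403.402 -187.883]
 [ 487.496 -201.149]
 [ 494.635 -155.898]
 [ 410.54  -142.632]]
```

```bash
sed -i 's/(10,45,190)/(10,45,172)/' m.py; python3 m.py | head -6; python3 - <<'E'
from h import *
im=cv2.imread('pics/w1.png');c=cam('wrist')
cv2.imwrite('pics/w1c.png',cv2.resize(im[115:275,190:310],None,fx=4,fy=4,interpolation=cv2.INTER_CUBIC)[:600])
print([onz(c,p,.069)[:2].round(4).tolist() for p in ((217,137),(281,134),(286,258),(226,259))])
E
```

```text
[ 19 108 193] [ 99 168 112] [ 19 110 167] [ 18 118 110]
pine 448.507080078125 -311.78228759765625 (132.2526397705078, 61.036865234375) 1.1061490774154663
[[ 381.804 -282.546]
 [ 382.982 -343.572]
 [ 515.21  -341.018]
 [ 514.032 -279.993]]
[[0.3823, -0.3416], [0.3797, -0.2789], [0.5153, -0.2795], [0.5165, -0.3466]]
```

View pics/w1c.png

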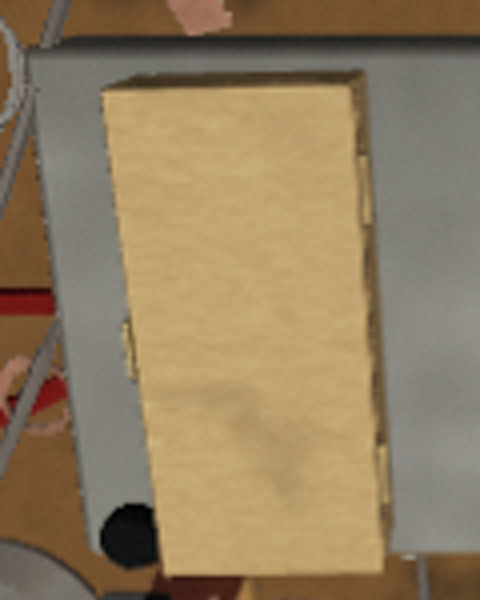

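Request:
servo_tool --increments '[{"ax": 0, "ay": 0, "az": 0, "dx": 0, "dy": 0.1, "dz": -0.8, "jaw": -1}, {"ax": 0, "ay": 0, "az": 0, "dx": 0, "dy": 0, "dz": -0.8, "jaw": -1}, {"ax": 0, "ay": 0, "az": 0, "dx": 0, "dy": 0, "dz": -0.8, "jaw": -1}, {"ax": 0, "ay": 0, "az": 0, "dx": 1, "dy": 0, "dz": 0, "jaw": -1}, {"ax": 0, "ay": 0, "az": 0, "dx": 1, "dy": 0, "dz": 0, "jaw": -1}, {"ax": 0, "ay": 0, "az": 0, "dx": 1, "dy": 0, "dz": 0, "jaw": -1}, {"ax": 0, "ay": 0, "az": 0, "dx": 1, "dy": 0, "dz": 0, "jaw": -1}, {"ax": 0, "ay": 0, "az": 0, "dx": 0.7, "dy": 0, "dz": 0, "jaw": -1}, {"ax": 0, "ay": 0, "az": 0, "dx": 0, "dy": 0, "dz": 0, "jaw": -1}]'

```text
clock: 4.95
tool_pos: [0.4257, -0.3104, 0.0882]
orientation: [47.7, 89.7, 137.7]
contact_force: [-0.4, -0.8, 0.6]
width: 0.998
```

```bash
python3 - <<'E'
from h import *
plan(frame([0,0,-1],[0,1,0]),[.427,-.312,.037])
cv2.imwrite('pics/w2.png',optics.get_image('wrist'))
E
```

```text
clock 4.95 pos [ 0.426 -0.31   0.088] w 0.998 F [-0.404 -0.764  0.641] err [ 0.001 -0.002 -0.051]
turn units [-0.008  0.038 -0.042] shift units now-axes [ 1.706 -0.05  -0.058] goal-axes [ 1.706 -0.045 -0.052]
```

View pics/w2.png

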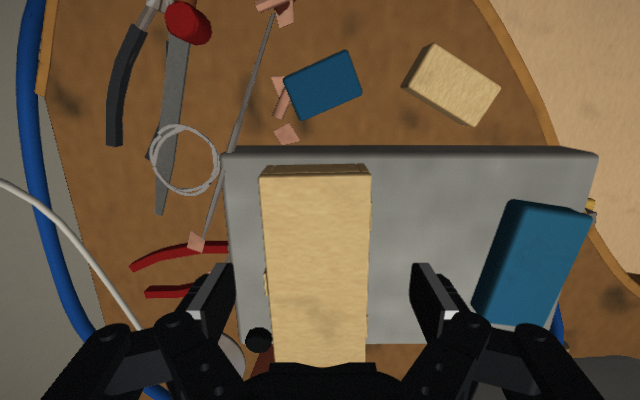

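Request:
servo_tool --increments '[{"ax": 0, "ay": 0, "az": 0, "dx": 0.7, "dy": 0, "dz": -0.05, "jaw": -1}, {"ax": 0, "ay": 0, "az": 0, "dx": 0.7, "dy": 0, "dz": 0, "jaw": -1}, {"ax": 0, "ay": 0, "az": 0, "dx": 0.3, "dy": 0, "dz": 0, "jaw": -1}, {"ax": 0, "ay": 0, "az": 0, "dx": 0, "dy": 0, "dz": 0, "jaw": -1}]'

```text
clock: 5.5
tool_pos: [0.4271, -0.3127, 0.0397]
orientation: [-130.4, 90.0, -40.4]
contact_force: [-0.5, 0.1, -0.0]
width: 1.002
```

Request:
servo_tool --force 45 --increments '[{"ax": 0, "ay": 0, "az": 0, "dx": 0, "dy": 0, "dz": 0, "jaw": 1}, {"ax": 0, "ay": 0, "az": 0, "dx": 0, "dy": 0, "dz": 0, "jaw": 1}, {"ax": 0, "ay": 0, "az": 0, "dx": 0, "dy": 0, "dz": 0, "jaw": 1}, {"ax": 0, "ay": 0, "az": 0, "dx": 0, "dy": 0, "dz": 0, "jaw": 1}, {"ax": 0, "ay": 0, "az": 0, "dx": 0, "dy": 0, "dz": 0, "jaw": 1}, {"ax": 0, "ay": 0, "az": 0, "dx": 0, "dy": 0, "dz": 0, "jaw": 1}]'

```text
clock: 6.25
tool_pos: [0.4279, -0.3133, 0.0409]
orientation: [-134.1, 89.8, -44.1]
contact_force: [-0.5, -0.0, 6.1]
width: 0.719
```

Request:
servo_tool --increments '[{"ax": 0, "ay": 0, "az": 0, "dx": -0.3, "dy": 0, "dz": 0, "jaw": 1}, {"ax": 0, "ay": 0, "az": 0, "dx": -0.8, "dy": 0, "dz": 0, "jaw": 1}, {"ax": 0, "ay": 0, "az": 0, "dx": -1, "dy": 0, "dz": 0, "jaw": 1}, {"ax": 0, "ay": 0, "az": 0, "dx": -1, "dy": 0.2, "dz": 0, "jaw": 1}, {"ax": 0, "ay": 0, "az": 0, "dx": -1, "dy": 0.2, "dz": 0, "jaw": 1}, {"ax": 0, "ay": 0, "az": 0, "dx": -1, "dy": 0.3, "dz": 0, "jaw": 1}, {"ax": 0, "ay": 0, "az": 0, "dx": -0.5, "dy": 0.3, "dz": 0, "jaw": 1}, {"ax": 0, "ay": 0, "az": 0, "dx": 0, "dy": 0, "dz": 0, "jaw": 1}]'

```text
clock: 7.25
tool_pos: [0.3967, -0.3127, 0.2081]
orientation: [-133.1, 89.9, -43.2]
contact_force: [1.0, -0.4, -1.9]
width: 0.715
```

```bash
python3 - <<'E'
from h import *
plan(frame([0,0,-1],[0,1,0]),[.38,-.312,.2])
cv2.imwrite('pics/w3.png',optics.get_image('wrist'))
im=cv2.imread('pics/top0.png')
cv2.imwrite('pics/t3.png',cv2.resize(im[200:284,195:250],None,fx=7,fy=7,interpolation=cv2.INTER_CUBIC))
E
```

```text
clock 7.25 pos [ 0.397 -0.313  0.208] w 0.715 F [ 0.984 -0.384 -1.883] err [-0.017  0.001 -0.008]
turn units [-0.011 -0.016  0.017] shift units now-axes [0.27  0.559 0.024] goal-axes [0.271 0.558 0.024]
```

View pics/w3.png

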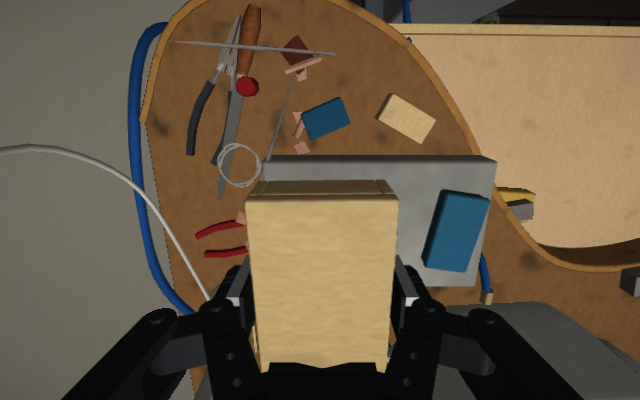

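View pics/t3.png

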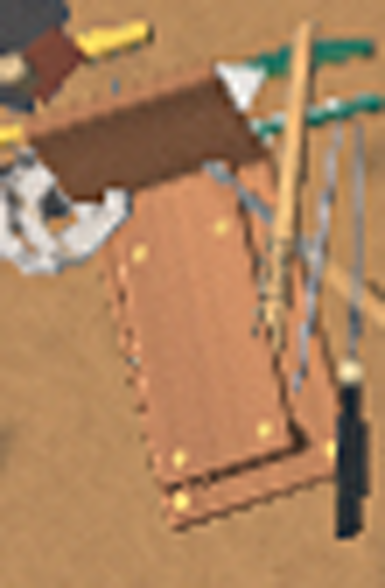

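```bash
python3 - <<'E'
from h import *
t=cam('top')
def T(p,z): return onz(t,(195+(p[0]+.5)/7-.5,200+(p[1]+.5)/7-.5),z)[:2]
print('front',T((165,488),.0704),T((297,445),.0704))
print('bottom stop line',T((100,198),.029),T((270,155),.029))
zt=.029+.064*np.cos(.3)
print('top stop front edge',T((30,145),zt),T((215,80),zt))
# edges at mid slope z .05
print('mid edges y', T((136,372),.05),T((266,315),.05))
print('nails mid', (T((139,253),.04)+T((221,227),.04))/2,(T((179,458),.065)+T((265,429),.065))/2)
# predicted
def rack(x,y,z,o,yaw):
    Rr=R.from_euler('ZY',[yaw,.30]).as_matrix(); return np.array(o)+Rr@np.array([x,y,z])
for o,yaw in (([.658,.262,.029],-.265),([.656,.262,.029],-.28)):
  for q in ([-.14,.028,0],[-.14,-.028,0],[0,.028,0],[0,-.028,0],[0,.042,.064],[0,-.042,.064],[0,-.042,0],[0,.042,0]):
    u=proj(t,rack(*q,o,yaw)); print(q,((u[0]-195+.5)*7-.5).round(),((u[1]-200+.5)*7-.5).round())
E
```

```text
front [0.533 0.329] [0.52  0.275]
bottom stop line [0.668 0.3  ] [0.645 0.229]
top stop front edge [0.682 0.306] [0.665 0.229]
mid edges y [0.587 0.319] [0.579 0.262]
nails mid [0.63  0.278] [0.538 0.301]
[-0.14, 0.028, 0] 172.0 476.0
[-0.14, -0.028, 0] 306.0 435.0
[0, 0.028, 0] 126.0 190.0
[0, -0.028, 0] 251.0 153.0
[0, 0.042, 0.064] 43.0 123.0
[0, -0.042, 0.064] 240.0 64.0
[0, -0.042, 0] 282.0 143.0
[0, 0.042, 0] 95.0 200.0
[-0.14, 0.028, 0] 169.0 481.0
[-0.14, -0.028, 0] 304.0 442.0
[0, 0.028, 0] 128.0 193.0
[0, -0.028, 0] 254.0 157.0
[0, 0.042, 0.064] 45.0 125.0
[0, -0.042, 0.064] 243.0 69.0
[0, -0.042, 0] 285.0 148.0
[0, 0.042, 0] 96.0 202.0
```

Request:
servo_tool --increments '[{"ax": 0, "ay": 0, "az": 0, "dx": 0, "dy": 0.2, "dz": 0.5, "jaw": 1}, {"ax": 0, "ay": 0, "az": 0, "dx": -0.1, "dy": 0.2, "dz": 1, "jaw": 1}, {"ax": 0, "ay": 0, "az": 0, "dx": -0.1, "dy": 0.2, "dz": 1, "jaw": 1}, {"ax": 0, "ay": 0, "az": 0, "dx": -0.1, "dy": 0.2, "dz": 1, "jaw": 1}, {"ax": 0, "ay": 0, "az": 0, "dx": -0.1, "dy": 0.2, "dz": 1, "jaw": 1}, {"ax": 0, "ay": 0, "az": 0, "dx": -0.1, "dy": 0.2, "dz": 1, "jaw": 1}, {"ax": 0, "ay": 0, "az": 0, "dx": 0, "dy": 0, "dz": 1, "jaw": 1}, {"ax": 0, "ay": 0, "az": 0, "dx": 0, "dy": 0, "dz": 1, "jaw": 1}, {"ax": 0, "ay": 0, "az": 0, "dx": 0, "dy": 0, "dz": 1, "jaw": 1}, {"ax": 0, "ay": 0, "az": 0, "dx": 0, "dy": 0, "dz": 1, "jaw": 1}, {"ax": 0, "ay": 0, "az": 0, "dx": 0, "dy": 0, "dz": 1, "jaw": 1}, {"ax": 0, "ay": 0, "az": 0, "dx": 0, "dy": 0, "dz": 0.9, "jaw": 1}]'

```text
clock: 8.8
tool_pos: [0.3596, 0.0311, 0.2206]
orientation: [79.6, 89.8, 169.7]
contact_force: [0.1, 0.1, -0.9]
width: 0.717
```

Request:
servo_tool --increments '[{"ax": 0, "ay": 0, "az": 0, "dx": 0, "dy": 0, "dz": 0, "jaw": 1}]'

```text
clock: 8.93
tool_pos: [0.3598, 0.0311, 0.2208]
orientation: [83.3, 89.9, 173.5]
contact_force: [0.7, -0.6, -1.8]
width: 0.719
```

```bash
python3 - <<'E'
from h import *
plan(frame([0,0,-1],[0,1,0]),[.36,.03,.22])
cv2.imwrite('pics/w4.png',optics.get_image('wrist')); np.save('w4.npy',np.concatenate([tool()[0],tool()[1][None]]))
E
```

```text
clock 8.93 pos [0.36  0.031 0.221] w 0.719 F [ 0.67  -0.556 -1.754] err [ 0.    -0.001 -0.001]
turn units [ 0.048  0.004 -0.032] shift units now-axes [ 0.027 -0.008 -0.036] goal-axes [ 0.027 -0.008 -0.036]
```

View pics/w4.png

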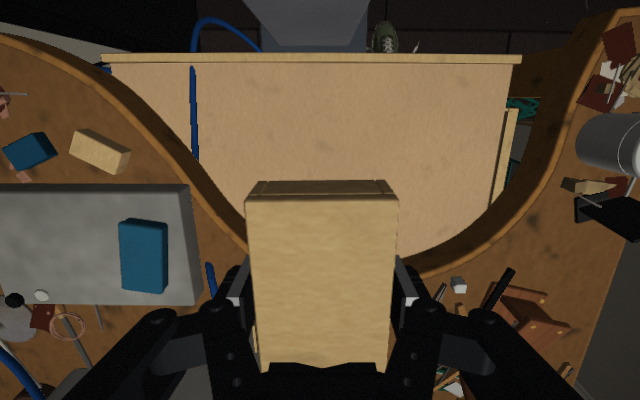

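```bash
python3 - <<'E'
from h import *
im=cv2.imread('pics/w4.png')
cv2.imwrite('pics/w4c.png',cv2.convertScaleAbs(cv2.resize(im[260:400,460:600],None,fx=4.2,fy=4.2,interpolation=cv2.INTER_CUBIC),alpha=1.6))
E
```

```text
(no output)
```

View pics/w4c.png

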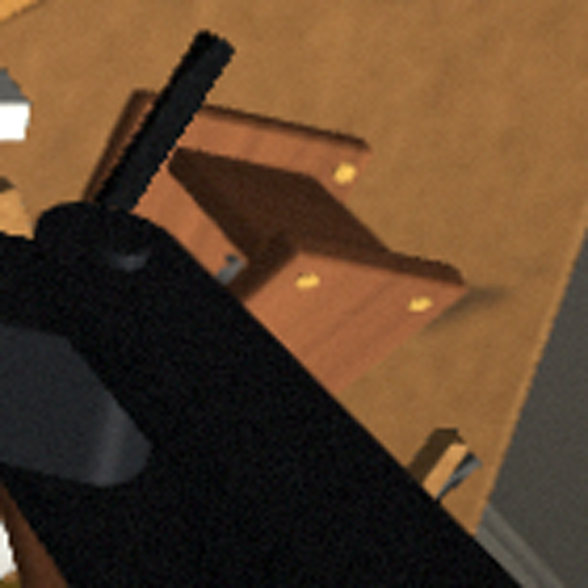

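```bash
cat > rk.py <<'E'
from h import *
from scipy.optimize import least_squares
t=cam('top'); M=np.load('w4.npy'); p=optics.camera_params('wrist'); T=p['T_tool_cam']
w=(p['camera_matrix'],p['k1'],M[:3]@T[:3,:3],M[3]+M[:3]@T[:3,3])
def W(q): return (460+(q[0]+.5)/4.2-.5,260+(q[1]+.5)/4.2-.5)
def TT(q): return (195+(q[0]+.5)/7-.5,200+(q[1]+.5)/7-.5)
print('wrist front',onz(w,W((290,245)),.0704),onz(w,W((466,288)),.0704))
obs=[(w,W((290,245)),(-.14,-.028,0)),(w,W((466,288)),(-.14,.028,0)),
(t,TT((165,488)),(-.14,.028,0)),(t,TT((297,445)),(-.14,-.028,0)),
(t,TT((30,145)),(0,.042,.064)),(t,TT((215,80)),(0,-.042,.064)),(t,TT((270,155)),(0,-.042,0))]
def rk(v,q): return np.array([v[0],v[1],.029])+R.from_euler('ZY',[v[2],.30]).as_matrix()@np.array(q)
f=lambda v: np.concatenate([(proj(c,rk(v,q))-u) for c,u,q in obs])
r=least_squares(f,[.657,.262,-.26],loss='soft_l1'); print(r.x,r.fun.reshape(-1,2).round(1) if len(r.fun)==14 else r.fun)
for k in (0,1):
    o2=obs; 
sub=[o for o in obs if o[0] is t]
r2=least_squares(lambda v: np.concatenate([(proj(c,rk(v,q))-u) for c,u,q in sub]),[.657,.262,-.26]); print('top only',r2.x,r2.fun.reshape(-1,2).round(1))
E
python3 rk.py
```

```text
wrist front [0.519 0.272 0.07 ] [0.534 0.326 0.07 ]
[ 0.656  0.27  -0.226] [[ 0.3  0.7]
 [ 1.1 -1.3]
 [ 0.8 -0. ]
 [ 0.9 -0.5]
 [-0.3 -0.7]
 [ 1.2 -0.9]
 [-0.3 -0.5]]
top only [ 0.656  0.271 -0.233] [[ 0.1  0.5]
 [ 0.3  0.2]
 [-0.7 -0.4]
 [ 0.9 -0.4]
 [-0.6  0. ]]
```

```bash
cat >> h.py <<'E'
RO=np.array([.656,.2705,.029]); RR=R.from_euler('ZY',[-.23,.30]).as_matrix()
RG=np.stack([-RR[:,2],np.cross(RR[:,1],-RR[:,2]),RR[:,1]],1)
def rw(q): return RO+RR@np.array(q)
def inr():
    Rt,p,s=tool(); print('in rack',RR.T@(p-RO))
E
python3 - <<'E'
from h import *
print(rw([-.105,0,.07])); plan(RG,rw([-.105,0,.07])); print(RG)
E
```

```text
[0.578 0.289 0.127]
clock 8.97 pos [0.36  0.03  0.221] w 0.715 F [-0.396  0.085 -1.401] err [ 0.218  0.258 -0.094]
turn units [ 2.882 -0.442  3.706] shift units now-axes [ 3.119 -7.309  8.599] goal-axes [ 1.483 -5.824 10.049]
[[-0.288 -0.93   0.228]
 [ 0.067  0.218  0.974]
 [-0.955  0.296  0.   ]]
```

Request:
servo_tool --increments '[{"ax": 0, "ay": 0, "az": 0, "dx": 0, "dy": 0, "dz": 0.6, "jaw": 1}, {"ax": 0, "ay": 0, "az": 0, "dx": 0, "dy": 0, "dz": 1, "jaw": 1}, {"ax": 0, "ay": 0, "az": 0, "dx": 0, "dy": 0, "dz": 1, "jaw": 1}, {"ax": 0, "ay": 0, "az": 0, "dx": 0, "dy": 0, "dz": 1, "jaw": 1}, {"ax": 0, "ay": 0, "az": 0, "dx": 0, "dy": 0, "dz": 1, "jaw": 1}, {"ax": 0, "ay": 0, "az": 0, "dx": 0, "dy": 0, "dz": 1, "jaw": 1}, {"ax": 0, "ay": 0, "az": 0, "dx": 0, "dy": 0, "dz": 1, "jaw": 1}, {"ax": 0.48, "ay": -0.07, "az": 0.62, "dx": 0, "dy": 0, "dz": 1, "jaw": 1}, {"ax": 0.48, "ay": -0.07, "az": 0.62, "dx": 0, "dy": -0.5, "dz": 1, "jaw": 1}, {"ax": 0.48, "ay": -0.07, "az": 0.62, "dx": 0, "dy": -0.8, "dz": 0.5, "jaw": 1}, {"ax": 0.48, "ay": -0.07, "az": 0.62, "dx": 0, "dy": -0.8, "dz": 0.3, "jaw": 1}, {"ax": 0.48, "ay": -0.07, "az": 0.62, "dx": 0, "dy": -0.8, "dz": 0, "jaw": 1}]'

```text
clock: 10.48
tool_pos: [0.4511, 0.3021, 0.2103]
orientation: [89.3, 75.6, 168.1]
contact_force: [0.0, 0.5, -1.5]
width: 0.714
```

```bash
python3 - <<'E'
from h import *
inr();plan(RG,rw([-.105,0,.07])); print(telemetry.sense()['joints'])
E
```

```text
in rack [-0.251 -0.016  0.112]
clock 10.47 pos [0.451 0.302 0.21 ] w 0.714 F [ 0.026  0.529 -1.537] err [ 0.127 -0.013 -0.083]
turn units [ 0.429 -0.08   0.607] shift units now-axes [ 1.637 -4.809  0.376] goal-axes [ 1.405 -4.868  0.533]
[ 23.872   1.103 103.77    8.372  86.932 -56.278]
```

Request:
servo_tool --increments '[{"ax": 0.43, "ay": -0.08, "az": 0.6, "dx": 0, "dy": -0.6, "dz": 0.1, "jaw": 1}, {"ax": 0, "ay": 0, "az": 0, "dx": 0.1, "dy": -0.8, "dz": 0.1, "jaw": 1}, {"ax": 0, "ay": 0, "az": 0, "dx": 0.3, "dy": -0.8, "dz": 0.1, "jaw": 1}, {"ax": 0, "ay": 0, "az": 0, "dx": 0.3, "dy": -0.8, "dz": 0.1, "jaw": 1}, {"ax": 0, "ay": 0, "az": 0, "dx": 0.3, "dy": -0.8, "dz": 0.1, "jaw": 1}, {"ax": 0, "ay": 0, "az": 0, "dx": 0.3, "dy": -0.6, "dz": 0, "jaw": 1}, {"ax": 0, "ay": 0, "az": 0, "dx": 0, "dy": -0.3, "dz": 0, "jaw": 1}, {"ax": 0, "ay": 0, "az": 0, "dx": 0, "dy": 0, "dz": 0, "jaw": 1}]'

```text
clock: 11.48
tool_pos: [0.5742, 0.2895, 0.1334]
orientation: [89.9, 72.9, 166.7]
contact_force: [0.5, -0.5, -0.5]
width: 0.715
```

```bash
python3 - <<'E'
from h import *
inr();plan(RG,rw([-.105,0,.07]))
for n in ('wrist','top','side'): cv2.imwrite(f'pics/{n}5.png',optics.get_image(n))
im=cv2.imread('pics/top5.png')
cv2.imwrite('pics/t5c.png',cv2.resize(im[180:300,160:300],None,fx=5,fy=5,interpolation=cv2.INTER_CUBIC))
E
```

```text
in rack [-0.111 -0.     0.075]
clock 11.47 pos [0.574 0.29  0.133] w 0.715 F [ 0.519 -0.519 -0.492] err [ 0.004 -0.001 -0.006]
turn units [0.011 0.005 0.03 ] shift units now-axes [ 0.164 -0.203  0.004] goal-axes [ 0.164 -0.203  0.004]
```

View pics/wrist5.png

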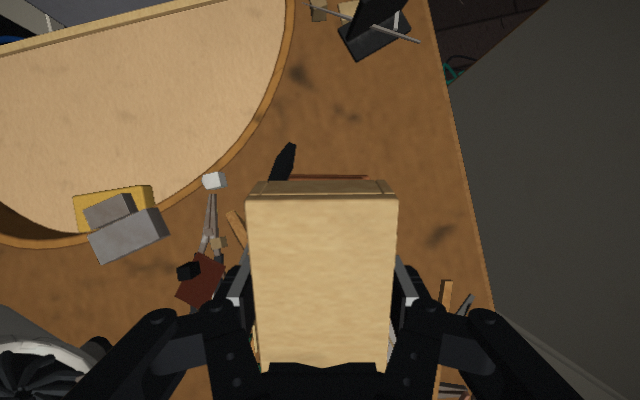

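View pics/t5c.png

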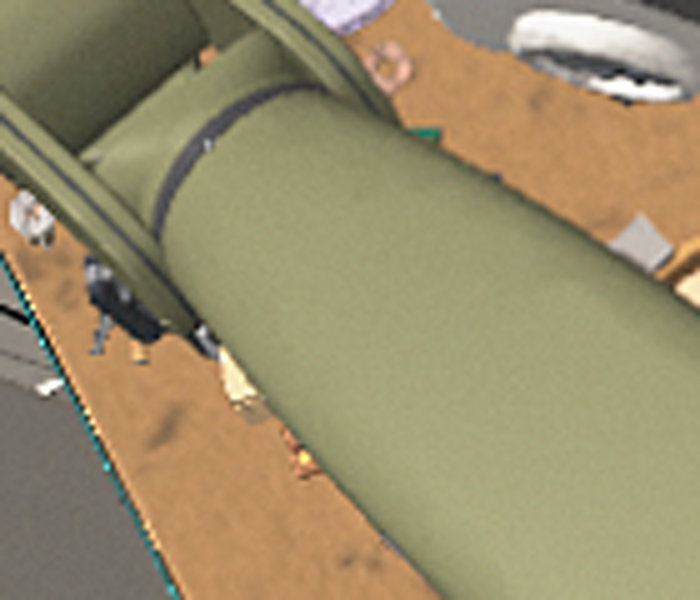

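View pics/side5.png

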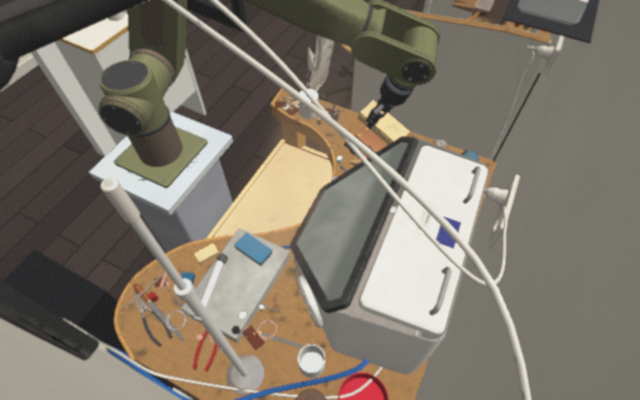

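Request:
servo_tool --increments '[{"ax": 0, "ay": 0, "az": 0, "dx": 0.6, "dy": 0, "dz": 0, "jaw": 1}, {"ax": 0, "ay": 0, "az": 0, "dx": 0.6, "dy": 0, "dz": 0, "jaw": 1}, {"ax": 0, "ay": 0, "az": 0, "dx": 0.5, "dy": 0, "dz": 0, "jaw": 1}, {"ax": 0, "ay": 0, "az": 0, "dx": 0.2, "dy": 0, "dz": 0, "jaw": 1}, {"ax": 0, "ay": 0, "az": 0, "dx": 0, "dy": 0, "dz": 0, "jaw": 1}]'

```text
clock: 12.25
tool_pos: [0.5571, 0.2938, 0.0782]
orientation: [90.0, 72.9, 166.9]
contact_force: [-0.4, -0.2, -1.4]
width: 0.717
```

```bash
python3 - <<'E'
from h import *
inr();plan(RG,rw([-.09,0,.003]))
E
```

```text
in rack [-0.112  0.     0.017]
clock 12.25 pos [0.557 0.294 0.078] w 0.717 F [-0.366 -0.166 -1.399] err [ 0.016 -0.004 -0.02 ]
turn units [ 0.02  -0.005  0.02 ] shift units now-axes [ 0.466 -0.72  -0.005] goal-axes [ 0.465 -0.721 -0.004]
```

Small steps down, watching force.

Request:
servo_tool --increments '[{"ax": 0, "ay": 0, "az": 0, "dx": 0.2, "dy": 0, "dz": 0, "jaw": 1}, {"ax": 0, "ay": 0, "az": 0, "dx": 0.1, "dy": 0, "dz": 0, "jaw": 1}, {"ax": 0, "ay": 0, "az": 0, "dx": 0, "dy": 0, "dz": 0, "jaw": 1}]'

```text
clock: 12.62
tool_pos: [0.5549, 0.2944, 0.0702]
orientation: [89.9, 73.0, 166.8]
contact_force: [-0.5, 0.2, -1.0]
width: 0.715
```

Request:
servo_tool --increments '[{"ax": 0, "ay": 0, "az": 0, "dx": 0.1, "dy": 0, "dz": 0, "jaw": 1}, {"ax": 0, "ay": 0, "az": 0, "dx": 0, "dy": 0, "dz": 0, "jaw": 1}]'

```text
clock: 12.88
tool_pos: [0.554, 0.2946, 0.0673]
orientation: [89.9, 73.0, 166.8]
contact_force: [-0.8, 0.2, -1.5]
width: 0.716
```

Request:
servo_tool --increments '[{"ax": 0, "ay": 0, "az": 0, "dx": 0.1, "dy": 0, "dz": 0, "jaw": 1}, {"ax": 0, "ay": 0, "az": 0, "dx": 0, "dy": 0, "dz": 0, "jaw": 1}]'

```text
clock: 13.12
tool_pos: [0.5538, 0.2949, 0.0651]
orientation: [89.7, 73.0, 166.7]
contact_force: [0.6, 0.7, 0.6]
width: 0.717
```

Request:
servo_tool --increments '[{"ax": 0, "ay": 0, "az": 0, "dx": 0.07, "dy": 0, "dz": 0, "jaw": 1}, {"ax": 0, "ay": 0, "az": 0, "dx": 0, "dy": 0, "dz": 0, "jaw": 1}]'

```text
clock: 13.38
tool_pos: [0.5538, 0.2949, 0.065]
orientation: [89.8, 73.1, 166.7]
contact_force: [0.6, -2.0, 8.8]
width: 0.714
```

```bash
python3 - <<'E'
from h import *
inr();plan(RG,rw([-.09,0,.003]))
E
```

```text
in rack [-0.111  0.     0.003]
clock 13.38 pos [0.554 0.295 0.065] w 0.714 F [ 0.597 -1.994  8.806] err [ 0.019 -0.005 -0.007]
turn units [0.024 0.009 0.054] shift units now-axes [ 0.014 -0.702 -0.018] goal-axes [ 0.011 -0.702 -0.016]
```

Request:
servo_tool --increments '[{"ax": 0, "ay": 0, "az": 0, "dx": -0.05, "dy": -0.2, "dz": 0, "jaw": 1}, {"ax": 0, "ay": 0, "az": 0, "dx": 0, "dy": -0.2, "dz": 0, "jaw": 1}, {"ax": 0, "ay": 0, "az": 0, "dx": 0, "dy": 0, "dz": 0, "jaw": 1}]'

```text
clock: 13.75
tool_pos: [0.5652, 0.2925, 0.0614]
orientation: [89.7, 73.0, 166.6]
contact_force: [0.8, -0.2, 4.3]
width: 0.714
```

Request:
servo_tool --increments '[{"ax": 0, "ay": 0, "az": 0, "dx": 0, "dy": -0.15, "dz": 0, "jaw": 1}, {"ax": 0, "ay": 0, "az": 0, "dx": 0, "dy": 0, "dz": 0, "jaw": 1}]'

```text
clock: 14.0
tool_pos: [0.5692, 0.2916, 0.0602]
orientation: [89.7, 73.0, 166.6]
contact_force: [-0.7, 0.1, 6.5]
width: 0.714
```

Request:
servo_tool --increments '[{"ax": 0, "ay": 0, "az": 0, "dx": 0, "dy": -0.12, "dz": 0, "jaw": 1}, {"ax": 0, "ay": 0, "az": 0, "dx": 0, "dy": 0, "dz": 0, "jaw": 1}]'

```text
clock: 14.25
tool_pos: [0.5724, 0.2909, 0.0592]
orientation: [89.7, 73.0, 166.6]
contact_force: [-1.8, 0.7, 5.9]
width: 0.713
```

```bash
python3 - <<'E'
from h import *
inr();plan(RG,rw([-.09,0,.003])); print('F rack',RR.T@tool()[2]['contact_force'])
E
```

```text
in rack [-0.091  0.001  0.003]
clock 14.25 pos [0.572 0.291 0.059] w 0.713 F [-1.847  0.678  5.908] err [ 0.001 -0.001 -0.001]
turn units [0.022 0.014 0.036] shift units now-axes [ 0.013 -0.036 -0.026] goal-axes [ 0.013 -0.036 -0.026]
F rack [-3.612  0.239  5.067]
```

Request:
servo_tool --increments '[{"ax": 0, "ay": 0, "az": 0, "dx": 0, "dy": -0.1, "dz": 0, "jaw": 1}, {"ax": 0, "ay": 0, "az": 0, "dx": 0, "dy": 0, "dz": 0, "jaw": 1}]'

```text
clock: 14.5
tool_pos: [0.5748, 0.2904, 0.0584]
orientation: [89.7, 72.9, 166.6]
contact_force: [-2.8, 0.4, 5.7]
width: 0.716
```

Request:
servo_tool --increments '[{"ax": 0, "ay": 0, "az": 0, "dx": 0, "dy": -0.1, "dz": 0, "jaw": 1}, {"ax": 0, "ay": 0, "az": 0, "dx": 0, "dy": 0, "dz": 0, "jaw": 1}]'

```text
clock: 14.75
tool_pos: [0.5747, 0.2904, 0.0584]
orientation: [89.9, 72.5, 166.9]
contact_force: [-12.9, 0.8, 14.2]
width: 0.717
```

```bash
python3 - <<'E'
from h import *
inr(); print('F rack',RR.T@tool()[2]['contact_force'])
E
```

```text
in rack [-0.089  0.001  0.003]
F rack [-16.354  -2.192   9.784]
```

Request:
servo_tool --increments '[{"ax": 0, "ay": 0, "az": 0, "dx": 0, "dy": 0.08, "dz": 0, "jaw": 1}, {"ax": 0, "ay": 0, "az": 0, "dx": 0, "dy": 0, "dz": 0, "jaw": -1}, {"ax": 0, "ay": 0, "az": 0, "dx": 0, "dy": 0, "dz": 0, "jaw": -1}, {"ax": 0, "ay": 0, "az": 0, "dx": 0, "dy": 0, "dz": 0, "jaw": -1}, {"ax": 0, "ay": 0, "az": 0, "dx": 0, "dy": 0, "dz": 0, "jaw": -1}, {"ax": 0, "ay": 0, "az": 0, "dx": 0, "dy": 0, "dz": 0, "jaw": -1}]'

```text
clock: 15.5
tool_pos: [0.5752, 0.2897, 0.057]
orientation: [89.9, 73.0, 166.8]
contact_force: [-0.2, 0.4, 0.1]
width: 1.002
```

Request:
servo_tool --increments '[{"ax": 0, "ay": 0, "az": 0, "dx": -0.3, "dy": 0, "dz": 0, "jaw": -1}, {"ax": 0, "ay": 0, "az": 0, "dx": -0.6, "dy": 0, "dz": 0, "jaw": -1}, {"ax": 0, "ay": 0, "az": 0, "dx": -1, "dy": 0, "dz": 0, "jaw": -1}, {"ax": 0, "ay": 0, "az": 0, "dx": -1, "dy": 0, "dz": 0, "jaw": -1}, {"ax": 0, "ay": 0, "az": 0, "dx": -1, "dy": 0.5, "dz": 0, "jaw": -1}, {"ax": 0, "ay": 0, "az": 0, "dx": -0.5, "dy": 1, "dz": 0, "jaw": -1}, {"ax": 0, "ay": 0, "az": 0, "dx": 0, "dy": 1, "dz": 0, "jaw": -1}, {"ax": 0, "ay": 0, "az": 0, "dx": 0, "dy": 0, "dz": 0, "jaw": -1}]'

```text
clock: 16.5
tool_pos: [0.543, 0.2978, 0.2085]
orientation: [89.3, 73.2, 166.4]
contact_force: [0.5, -0.4, -0.1]
width: 0.999
```

```bash
python3 - <<'E'
from h import *
inr();plan(RG,rw([-.09,0,.003]))
cv2.imwrite('pics/w6.png',optics.get_image('wrist')); np.save('w6.npy',np.concatenate([tool()[0],tool()[1][None]]))
E
```

```text
in rack [-0.164  0.001  0.137]
clock 16.5 pos [0.543 0.298 0.208] w 0.999 F [ 0.516 -0.397 -0.063] err [ 0.03  -0.008 -0.15 ]
turn units [0.044 0.029 0.08 ] shift units now-axes [ 4.485 -2.442 -0.046] goal-axes [ 4.469 -2.471 -0.027]
```

View pics/w6.png

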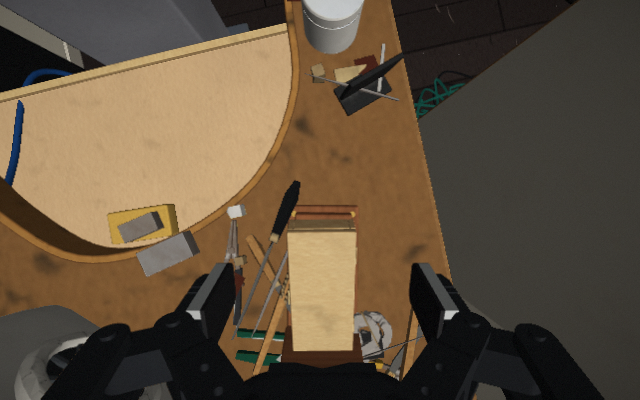

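```bash
python3 - <<'E'
from h import *
c=cam('wrist')
im=cv2.imread('pics/w6.png')
cv2.imwrite('pics/w6c.png',cv2.convertScaleAbs(cv2.resize(im[195:375,265:385],None,fx=4,fy=4,interpolation=cv2.INTER_CUBIC)[:600],alpha=1.3))
cv2.imwrite('pics/w6d.png',cv2.convertScaleAbs(cv2.resize(im[300:375,265:385],None,fx=6,fy=6,interpolation=cv2.INTER_CUBIC)[:600],alpha=1.5))
E
```

```text
(no output)
```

View pics/w6c.png

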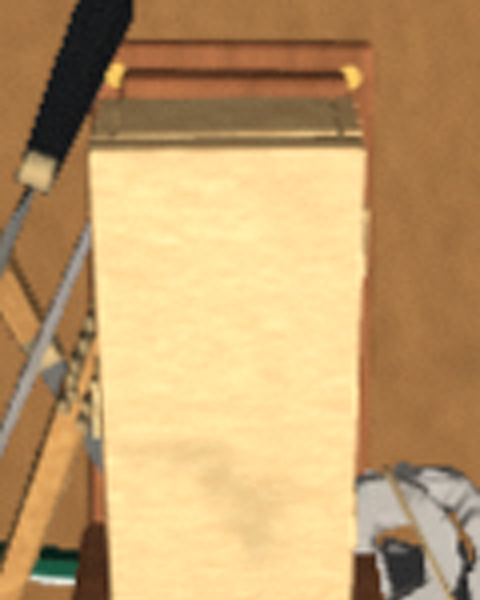

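View pics/w6d.png

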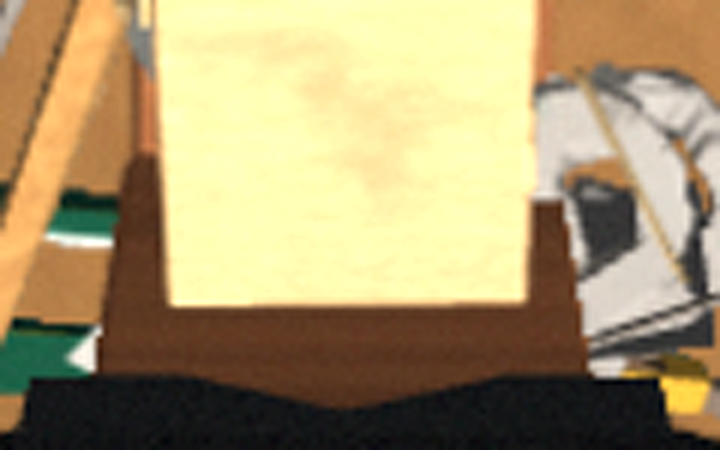

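```bash
python3 - <<'E'
from h import *
c=cam('wrist')
def onr(uv,zr):
    o,d=ray(c,uv); o=RR.T@(o-RO); d=RR.T@d; return (o+d*(zr-o[2])/d[2]).round(4)
A=lambda q:(265+(q[0]+.5)/4-.5,195+(q[1]+.5)/4-.5)
B=lambda q:(265+(q[0]+.5)/6-.5,300+(q[1]+.5)/6-.5)
print(onr(B((170,306)),.031),onr(B((527,302)),.031),onr(A((90,150)),.031),onr(A((364,148)),.031))
print('slope front edge nails line',onr(A((120,78)),0),onr(A((355,78)),0))
print('stop bottom corner L',onr(B((137,155)),0),'stop side edges at y', onr(B((97,375)),.031))
plan(frame([0,0,-1],[np.sin(.16),np.cos(.16),0]),[.4489,-.172,.0385])
E
```

```text
[-0.    -0.029  0.031] [-0.001  0.032  0.031] [-0.134 -0.03   0.031] [-0.134  0.03   0.031]
slope front edge nails line [-0.139 -0.026  0.   ] [-0.139  0.031  0.   ]
stop bottom corner L [-0.005 -0.038  0.   ] stop side edges at y [ 0.015 -0.042  0.031]
clock 16.55 pos [0.543 0.297 0.207] w 0.998 F [ 0.033 -0.613 -0.153] err [-0.095 -0.469 -0.169]
turn units [-0.838  0.155 -3.675] shift units now-axes [  5.216  -2.067 -15.967] goal-axes [  5.63    0.618 -15.948]
```

Request:
servo_tool --increments '[{"ax": 0, "ay": 0, "az": 0, "dx": 0, "dy": 0.7, "dz": 0, "jaw": -1}, {"ax": -0.21, "ay": 0.04, "az": -0.92, "dx": 0, "dy": 1, "dz": 0, "jaw": -1}, {"ax": -0.21, "ay": 0.04, "az": -0.92, "dx": 0, "dy": 1, "dz": 0, "jaw": -1}, {"ax": -0.21, "ay": 0.04, "az": -0.92, "dx": 0, "dy": 1, "dz": -0.3, "jaw": -1}, {"ax": -0.21, "ay": 0.04, "az": -0.92, "dx": 0, "dy": 1, "dz": -0.6, "jaw": -1}, {"ax": 0, "ay": 0, "az": 0, "dx": 0, "dy": 0, "dz": -1, "jaw": -1}, {"ax": 0, "ay": 0, "az": 0, "dx": 0, "dy": -0.16, "dz": -1, "jaw": -1}, {"ax": 0, "ay": 0, "az": 0, "dx": 0, "dy": -0.16, "dz": -1, "jaw": -1}, {"ax": 0, "ay": 0, "az": 0, "dx": 0, "dy": -0.16, "dz": -1, "jaw": -1}, {"ax": 0, "ay": 0, "az": 0, "dx": 0, "dy": -0.16, "dz": -1, "jaw": -1}, {"ax": 0, "ay": 0, "az": 0, "dx": 0, "dy": -0.16, "dz": -1, "jaw": -1}]'

```text
clock: 17.92
tool_pos: [0.3989, 0.1159, 0.2343]
orientation: [130.0, 89.8, -149.2]
contact_force: [0.6, 1.0, 0.8]
width: 1.001
```

```bash
python3 - <<'E'
from h import *
plan(frame([0,0,-1],[np.sin(.157),np.cos(.157),0]),[.439,-.1705,.0385])
E
```

```text
clock 17.93 pos [0.399 0.116 0.234] w 1.001 F [0.638 0.959 0.753] err [ 0.04  -0.286 -0.196]
turn units [-0.051 -0.025 -0.029] shift units now-axes [ 6.539 -2.866 -9.195] goal-axes [ 6.527 -2.813 -9.219]
```

Request:
servo_tool --increments '[{"ax": 0, "ay": 0, "az": 0, "dx": 0, "dy": -0.2, "dz": -1, "jaw": -1}, {"ax": 0, "ay": 0, "az": 0, "dx": 0, "dy": -0.2, "dz": -1, "jaw": -1}, {"ax": 0, "ay": 0, "az": 0, "dx": 0, "dy": -0.2, "dz": -1, "jaw": -1}, {"ax": 0, "ay": 0, "az": 0, "dx": 0, "dy": -0.3, "dz": -1, "jaw": -1}, {"ax": 0, "ay": 0, "az": 0, "dx": 0.3, "dy": -0.3, "dz": -1, "jaw": -1}, {"ax": 0, "ay": 0, "az": 0, "dx": 0.5, "dy": -0.3, "dz": -1, "jaw": -1}, {"ax": 0, "ay": 0, "az": 0, "dx": 0.7, "dy": -0.3, "dz": -1, "jaw": -1}, {"ax": 0, "ay": 0, "az": 0, "dx": 0.8, "dy": -0.4, "dz": -1, "jaw": -1}, {"ax": 0, "ay": 0, "az": 0, "dx": 0.8, "dy": -0.4, "dz": -0.8, "jaw": -1}, {"ax": 0, "ay": 0, "az": 0, "dx": 0.5, "dy": -0.2, "dz": -0.4, "jaw": -1}, {"ax": 0, "ay": 0, "az": 0, "dx": 0, "dy": 0, "dz": 0, "jaw": -1}]'

```text
clock: 19.3
tool_pos: [0.4363, -0.1696, 0.1249]
orientation: [98.4, 89.7, 179.1]
contact_force: [0.6, 0.5, 0.4]
width: 0.999
```

```bash
python3 - <<'E'
from h import *
plan(frame([0,0,-1],[np.sin(.157),np.cos(.157),0]),[.439,-.1705,.0385])
cv2.imwrite('pics/w7.png',optics.get_image('wrist'))
im=cv2.imread('pics/w7.png'); hsv=cv2.cvtColor(im,cv2.COLOR_BGR2HSV); c=cam('wrist')
m=cv2.inRange(hsv,np.array((90,100,60)),np.array((115,255,255)))
n,l,st,ce=cv2.connectedComponentsWithStats(m); print([(a.tolist()) for a in st[1:] if a[4]>300])
for i in range(1,n):
    if st[i][4]>1500:
        cn=cv2.findContours((l==i).astype(np.uint8),0,1)[0][0]
        w=np.array([onz(c,p[0],.057)[:2] for p in cn],np.float32)
        r=cv2.minAreaRect(w*1000); print(r)
E
```

```text
clock 19.3 pos [ 0.436 -0.17   0.125] w 0.999 F [0.618 0.476 0.374] err [ 0.003 -0.001 -0.086]
turn units [-0.069 -0.011 -0.074] shift units now-axes [ 2.88  -0.111 -0.012] goal-axes [ 2.881 -0.094 -0.015]
[[285, 0, 19, 57, 325], [93, 76, 65, 62, 2167], [288, 180, 65, 105, 6449], [378, 235, 31, 65, 585], [0, 320, 61, 59, 706]]
((338.86517333984375, -285.85369873046875), (24.680591583251953, 38.164398193359375), 22.711999893188477)
((450.7467041015625, -173.06692504882812), (46.65708541870117, 85.68028259277344), 81.04254913330078)
```

View pics/w7.png

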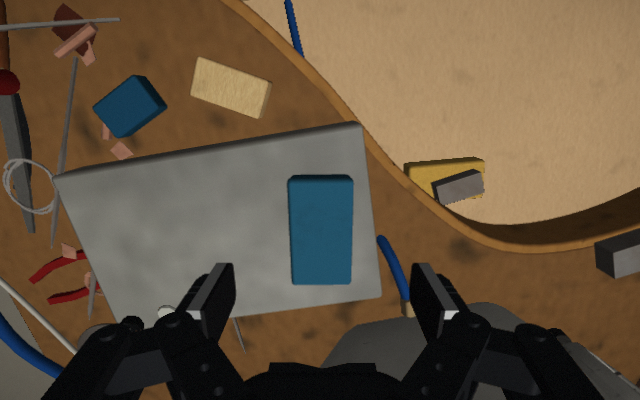

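Request:
servo_tool --increments '[{"ax": -0.07, "ay": 0, "az": -0.07, "dx": 0.8, "dy": -0.15, "dz": -0.05, "jaw": -1}, {"ax": 0, "ay": 0, "az": 0, "dx": 0.8, "dy": 0, "dz": 0, "jaw": -1}, {"ax": 0, "ay": 0, "az": 0, "dx": 0.8, "dy": 0, "dz": 0, "jaw": -1}, {"ax": 0, "ay": 0, "az": 0, "dx": 0.4, "dy": 0, "dz": 0, "jaw": -1}, {"ax": 0, "ay": 0, "az": 0, "dx": 0, "dy": 0, "dz": 0, "jaw": -1}]'

```text
clock: 19.98
tool_pos: [0.4411, -0.1709, 0.0421]
orientation: [-126.3, 89.8, -45.1]
contact_force: [0.2, -0.2, 0.0]
width: 0.999
```

```bash
python3 - <<'E'
from h import *
plan(frame([0,0,-1],[np.sin(.157),np.cos(.157),0]),[.441,-.1715,.040])
E
```

```text
clock 19.98 pos [ 0.441 -0.171  0.042] w 0.999 F [ 0.236 -0.238  0.029] err [-0.    -0.001 -0.002]
turn units [ 0.033 -0.02   0.027] shift units now-axes [ 0.072 -0.001 -0.022] goal-axes [ 0.072 -0.001 -0.022]
```

Request:
servo_tool --force 45 --increments '[{"ax": 0, "ay": 0, "az": 0, "dx": 0.07, "dy": 0, "dz": 0, "jaw": 1}, {"ax": 0, "ay": 0, "az": 0, "dx": 0, "dy": 0, "dz": 0, "jaw": 1}, {"ax": 0, "ay": 0, "az": 0, "dx": 0, "dy": 0, "dz": 0, "jaw": 1}, {"ax": 0, "ay": 0, "az": 0, "dx": 0, "dy": 0, "dz": 0, "jaw": 1}, {"ax": 0, "ay": 0, "az": 0, "dx": 0, "dy": 0, "dz": 0, "jaw": 1}, {"ax": 0, "ay": 0, "az": 0, "dx": 0, "dy": 0, "dz": 0, "jaw": 1}, {"ax": 0, "ay": 0, "az": 0, "dx": 0, "dy": 0, "dz": 0, "jaw": 1}]'

```text
clock: 20.85
tool_pos: [0.4421, -0.1717, 0.0412]
orientation: [-118.3, 89.7, -37.2]
contact_force: [-1.0, -0.0, 6.0]
width: 0.524
```

Request:
servo_tool --increments '[{"ax": 0, "ay": 0, "az": 0, "dx": -0.3, "dy": 0, "dz": 0, "jaw": 1}, {"ax": 0, "ay": 0, "az": 0, "dx": -0.8, "dy": 0, "dz": 0, "jaw": 1}, {"ax": 0, "ay": 0, "az": 0, "dx": -1, "dy": 0, "dz": 0, "jaw": 1}, {"ax": 0, "ay": 0, "az": 0, "dx": -1, "dy": 0.2, "dz": 0.2, "jaw": 1}, {"ax": 0, "ay": 0, "az": 0, "dx": -1, "dy": 0.5, "dz": 0.5, "jaw": 1}, {"ax": 0, "ay": 0, "az": 0, "dx": -1, "dy": 0.5, "dz": 0.5, "jaw": 1}, {"ax": 0, "ay": 0, "az": 0, "dx": -0.7, "dy": 0.5, "dz": 1, "jaw": 1}, {"ax": 0, "ay": 0, "az": 0, "dx": 0, "dy": 0, "dz": 0, "jaw": 1}]'

```text
clock: 21.85
tool_pos: [0.4008, -0.0969, 0.2155]
orientation: [-110.6, 89.6, -29.3]
contact_force: [0.6, -0.5, -1.9]
width: 0.524
```

```bash
python3 - <<'E'
from h import *
plan(RG,rw([-.06,0,.10]))
cv2.imwrite('pics/w8.png',optics.get_image('wrist'))
E
```

```text
clock 21.85 pos [ 0.401 -0.097  0.216] w 0.524 F [ 0.554 -0.476 -1.887] err [ 0.228  0.374 -0.073]
turn units [ 0.956 -0.173  3.831] shift units now-axes [ 2.446 -5.609 13.474] goal-axes [ 0.984 -5.085 13.863]
```

View pics/w8.png

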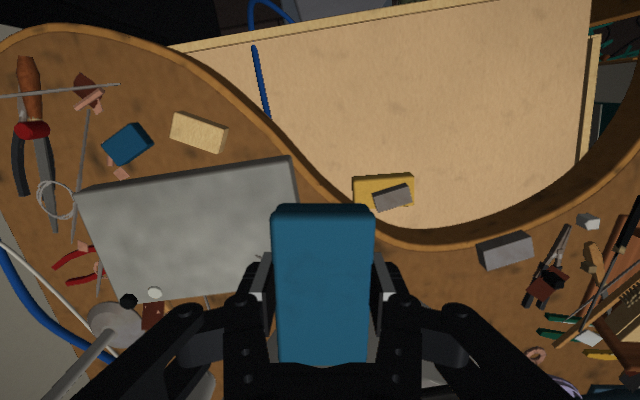

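Request:
servo_tool --increments '[{"ax": 0, "ay": 0, "az": 0, "dx": 0, "dy": 0.25, "dz": 0.7, "jaw": 1}, {"ax": 0, "ay": 0, "az": 0, "dx": 0, "dy": 0.25, "dz": 1, "jaw": 1}, {"ax": 0, "ay": 0, "az": 0, "dx": 0, "dy": 0.25, "dz": 1, "jaw": 1}, {"ax": 0, "ay": 0, "az": 0, "dx": 0, "dy": 0.16, "dz": 1, "jaw": 1}, {"ax": 0, "ay": 0, "az": 0, "dx": 0, "dy": 0.16, "dz": 1, "jaw": 1}, {"ax": 0, "ay": 0, "az": 0, "dx": 0, "dy": 0.16, "dz": 1, "jaw": 1}, {"ax": 0, "ay": 0, "az": 0, "dx": 0, "dy": 0.16, "dz": 1, "jaw": 1}, {"ax": 0, "ay": 0, "az": 0, "dx": 0, "dy": 0.16, "dz": 1, "jaw": 1}, {"ax": 0, "ay": 0, "az": 0, "dx": 0, "dy": 0.16, "dz": 1, "jaw": 1}, {"ax": 0, "ay": 0, "az": 0, "dx": 0, "dy": 0.16, "dz": 1, "jaw": 1}, {"ax": 0, "ay": 0, "az": 0, "dx": 0, "dy": 0.16, "dz": 1, "jaw": 1}, {"ax": 0, "ay": 0, "az": 0, "dx": 0, "dy": 0, "dz": 1, "jaw": 1}]'

```text
clock: 23.4
tool_pos: [0.3943, 0.2587, 0.211]
orientation: [-172.8, 89.8, -91.7]
contact_force: [-0.1, -0.8, -0.8]
width: 0.525
```

```bash
python3 - <<'E'
from h import *
plan(RG,rw([-.075,0,.10]))
E
```

```text
clock 23.4 pos [0.394 0.259 0.211] w 0.525 F [-0.144 -0.761 -0.798] err [ 0.221  0.021 -0.064]
turn units [ 0.921 -0.189  3.756] shift units now-axes [ 2.14  -7.159  1.852] goal-axes [-0.021 -7.323  2.373]
```

Request:
servo_tool --increments '[{"ax": 0.184, "ay": -0.038, "az": 0.75, "dx": 0, "dy": -0.5, "dz": 0.5, "jaw": 1}, {"ax": 0.184, "ay": -0.038, "az": 0.75, "dx": 0, "dy": -0.8, "dz": 0.5, "jaw": 1}, {"ax": 0.184, "ay": -0.038, "az": 0.75, "dx": 0, "dy": -0.8, "dz": 0.5, "jaw": 1}, {"ax": 0.184, "ay": -0.038, "az": 0.75, "dx": 0, "dy": -0.8, "dz": 0.5, "jaw": 1}, {"ax": 0.184, "ay": -0.038, "az": 0.75, "dx": 0, "dy": -0.8, "dz": 0.3, "jaw": 1}, {"ax": 0, "ay": 0, "az": 0, "dx": 0, "dy": -0.8, "dz": 0, "jaw": 1}, {"ax": 0, "ay": 0, "az": 0, "dx": 0, "dy": -0.8, "dz": 0, "jaw": 1}, {"ax": 0, "ay": 0, "az": 0, "dx": 0, "dy": -0.8, "dz": 0, "jaw": 1}, {"ax": 0, "ay": 0, "az": 0, "dx": 0, "dy": 0, "dz": 0, "jaw": 1}]'

```text
clock: 24.52
tool_pos: [0.5824, 0.2887, 0.1746]
orientation: [90.1, 72.8, 166.8]
contact_force: [-0.7, 0.4, -1.9]
width: 0.522
```

```bash
python3 - <<'E'
from h import *
inr();plan(RG,rw([-.07,0,.034]))
cv2.imwrite('pics/w9.png',optics.get_image('wrist'))
E
```

```text
in rack [-0.115  0.001  0.117]
clock 24.52 pos [0.582 0.289 0.175] w 0.522 F [-0.692  0.435 -1.871] err [ 0.018 -0.005 -0.092]
turn units [-0.022  0.003 -0.013] shift units now-axes [ 2.753 -1.519 -0.03 ] goal-axes [ 2.755 -1.516 -0.032]
```

View pics/w9.png

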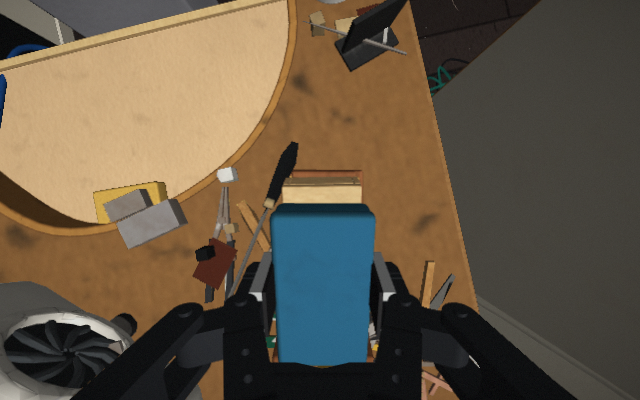

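Request:
servo_tool --increments '[{"ax": 0, "ay": 0, "az": 0, "dx": 0.5, "dy": -0.6, "dz": 0, "jaw": 1}, {"ax": 0, "ay": 0, "az": 0, "dx": 0.6, "dy": -0.6, "dz": 0, "jaw": 1}, {"ax": 0, "ay": 0, "az": 0, "dx": 0.6, "dy": -0.3, "dz": 0, "jaw": 1}, {"ax": 0, "ay": 0, "az": 0, "dx": 0.5, "dy": 0, "dz": 0, "jaw": 1}, {"ax": 0, "ay": 0, "az": 0, "dx": 0.2, "dy": 0, "dz": 0, "jaw": 1}, {"ax": 0, "ay": 0, "az": 0, "dx": 0, "dy": 0, "dz": 0, "jaw": 1}]'

```text
clock: 25.32
tool_pos: [0.6026, 0.2858, 0.0958]
orientation: [89.6, 72.9, 166.5]
contact_force: [-0.6, 0.8, -2.1]
width: 0.52
```

```bash
python3 - <<'E'
from h import *
inr();plan(RG,rw([-.07,0,.034]))
E
```

```text
in rack [-0.073  0.003  0.047]
clock 25.32 pos [0.603 0.286 0.096] w 0.52 F [-0.632  0.754 -2.057] err [-0.002 -0.002 -0.014]
turn units [0.02  0.023 0.028] shift units now-axes [ 0.447 -0.089 -0.091] goal-axes [ 0.447 -0.09  -0.09 ]
```

Request:
servo_tool --increments '[{"ax": 0, "ay": 0, "az": 0, "dx": 0.2, "dy": 0, "dz": -0.08, "jaw": 1}, {"ax": 0, "ay": 0, "az": 0, "dx": 0.1, "dy": 0, "dz": 0, "jaw": 1}, {"ax": 0, "ay": 0, "az": 0, "dx": 0, "dy": 0, "dz": 0, "jaw": 1}]'

```text
clock: 25.7
tool_pos: [0.6, 0.2838, 0.0873]
orientation: [89.5, 73.0, 166.4]
contact_force: [-0.3, -0.2, -1.6]
width: 0.527
```

Request:
servo_tool --increments '[{"ax": 0, "ay": 0, "az": 0, "dx": 0.08, "dy": 0, "dz": 0, "jaw": 1}, {"ax": 0, "ay": 0, "az": 0, "dx": 0, "dy": 0, "dz": 0, "jaw": 1}]'

```text
clock: 25.95
tool_pos: [0.5993, 0.284, 0.0849]
orientation: [89.5, 72.9, 166.4]
contact_force: [-0.2, -0.5, -1.3]
width: 0.526
```

```bash
python3 - <<'E'
from h import *
inr();plan(RG,rw([-.051,0,.034]))
E
```

```text
in rack [-0.072  0.     0.036]
clock 25.95 pos [0.599 0.284 0.085] w 0.526 F [-0.174 -0.492 -1.266] err [ 0.019 -0.005 -0.008]
turn units [0.014 0.026 0.03 ] shift units now-axes [ 0.074 -0.706 -0.008] goal-axes [ 0.072 -0.706 -0.007]
```

Request:
servo_tool --increments '[{"ax": 0, "ay": 0, "az": 0, "dx": 0, "dy": -0.2, "dz": 0, "jaw": 1}, {"ax": 0, "ay": 0, "az": 0, "dx": 0, "dy": -0.2, "dz": 0, "jaw": 1}, {"ax": 0, "ay": 0, "az": 0, "dx": 0, "dy": -0.15, "dz": 0, "jaw": 1}, {"ax": 0, "ay": 0, "az": 0, "dx": 0, "dy": 0, "dz": 0, "jaw": 1}]'

```text
clock: 26.45
tool_pos: [0.6151, 0.2802, 0.0799]
orientation: [89.6, 72.9, 166.4]
contact_force: [0.5, 0.2, -1.4]
width: 0.521
```

Request:
servo_tool --increments '[{"ax": 0, "ay": 0, "az": 0, "dx": 0, "dy": -0.1, "dz": 0, "jaw": 1}, {"ax": 0, "ay": 0, "az": 0, "dx": 0, "dy": 0, "dz": 0, "jaw": 1}]'

```text
clock: 26.7
tool_pos: [0.6177, 0.2797, 0.0793]
orientation: [89.5, 73.0, 166.4]
contact_force: [0.7, -0.6, -0.4]
width: 0.522
```

Request:
servo_tool --increments '[{"ax": 0, "ay": 0, "az": 0, "dx": 0, "dy": -0.1, "dz": 0, "jaw": 1}, {"ax": 0, "ay": 0, "az": 0, "dx": 0, "dy": 0, "dz": 0, "jaw": 1}]'

```text
clock: 26.95
tool_pos: [0.6205, 0.279, 0.0784]
orientation: [89.5, 73.0, 166.4]
contact_force: [0.1, 1.2, -1.9]
width: 0.524
```

```bash
python3 - <<'E'
from h import *
inr(); print('F rack',RR.T@tool()[2]['contact_force'])
E
```

```text
in rack [-0.049  0.     0.036]
F rack [ 0.371  1.153 -1.881]
```

Request:
servo_tool --increments '[{"ax": 0, "ay": 0, "az": 0, "dx": 0, "dy": -0.07, "dz": 0, "jaw": 1}, {"ax": 0, "ay": 0, "az": 0, "dx": 0, "dy": 0, "dz": 0, "jaw": 1}]'

```text
clock: 27.2
tool_pos: [0.621, 0.2791, 0.0782]
orientation: [89.7, 72.7, 166.5]
contact_force: [-5.0, 1.1, 2.8]
width: 0.526
```

Request:
servo_tool --increments '[{"ax": 0, "ay": 0, "az": 0, "dx": 0, "dy": -0.07, "dz": 0, "jaw": 1}, {"ax": 0, "ay": 0, "az": 0, "dx": 0, "dy": 0, "dz": 0, "jaw": 1}]'

```text
clock: 27.45
tool_pos: [0.6211, 0.2791, 0.0782]
orientation: [89.8, 72.5, 166.7]
contact_force: [-11.7, 0.7, 6.9]
width: 0.525
```

```bash
python3 - <<'E'
from h import *
inr(); print('F rack',RR.T@tool()[2]['contact_force'])
E
```

```text
in rack [-0.049  0.     0.036]
F rack [-13.086  -1.982   3.141]
```

Backstop contact at x = −0.049. Ease off, lower onto the lid.

Request:
servo_tool --increments '[{"ax": 0, "ay": 0, "az": 0, "dx": 0, "dy": 0.1, "dz": 0, "jaw": 1}, {"ax": 0, "ay": 0, "az": 0, "dx": 0.06, "dy": 0, "dz": 0, "jaw": 1}, {"ax": 0, "ay": 0, "az": 0, "dx": 0.06, "dy": 0, "dz": 0, "jaw": 1}, {"ax": 0, "ay": 0, "az": 0, "dx": 0, "dy": 0, "dz": 0, "jaw": 1}]'

```text
clock: 27.95
tool_pos: [0.6205, 0.2794, 0.0762]
orientation: [89.4, 72.9, 166.3]
contact_force: [-5.6, 0.2, 7.3]
width: 0.527
```

```bash
python3 - <<'E'
from h import *
inr(); print('F rack',RR.T@tool()[2]['contact_force'])
E
```

```text
in rack [-0.049  0.001  0.034]
F rack [-7.384 -1.122  5.336]
```

Seated. Release and retract.

Request:
servo_tool --increments '[{"ax": 0, "ay": 0, "az": 0, "dx": 0, "dy": 0.03, "dz": 0, "jaw": 1}, {"ax": 0, "ay": 0, "az": 0, "dx": 0, "dy": 0, "dz": 0, "jaw": -1}, {"ax": 0, "ay": 0, "az": 0, "dx": 0, "dy": 0, "dz": 0, "jaw": -1}, {"ax": 0, "ay": 0, "az": 0, "dx": 0, "dy": 0, "dz": 0, "jaw": -1}, {"ax": 0, "ay": 0, "az": 0, "dx": 0, "dy": 0, "dz": 0, "jaw": -1}, {"ax": 0, "ay": 0, "az": 0, "dx": 0, "dy": 0, "dz": 0, "jaw": -1}, {"ax": 0, "ay": 0, "az": 0, "dx": 0, "dy": 0, "dz": 0, "jaw": -1}]'

```text
clock: 28.82
tool_pos: [0.6197, 0.2793, 0.0749]
orientation: [89.5, 73.0, 166.4]
contact_force: [0.4, 0.1, -0.3]
width: 1.0
```

Request:
servo_tool --increments '[{"ax": 0, "ay": 0, "az": 0, "dx": -0.3, "dy": 0, "dz": 0, "jaw": -1}, {"ax": 0, "ay": 0, "az": 0, "dx": -0.6, "dy": 0, "dz": 0, "jaw": -1}, {"ax": 0, "ay": 0, "az": 0, "dx": -1, "dy": 0, "dz": 0, "jaw": -1}, {"ax": 0, "ay": 0, "az": 0, "dx": -1, "dy": 0, "dz": 0, "jaw": -1}, {"ax": 0, "ay": 0, "az": 0, "dx": -1, "dy": 1, "dz": 0, "jaw": -1}, {"ax": 0, "ay": 0, "az": 0, "dx": -0.5, "dy": 1, "dz": 0, "jaw": -1}, {"ax": 0, "ay": 0, "az": 0, "dx": 0, "dy": 1, "dz": 0, "jaw": -1}, {"ax": 0, "ay": 0, "az": 0, "dx": 0, "dy": 1, "dz": 0, "jaw": -1}, {"ax": 0, "ay": 0, "az": 0, "dx": 0, "dy": 0, "dz": 0, "jaw": -1}]'

```text
clock: 29.95
tool_pos: [0.5452, 0.2969, 0.2394]
orientation: [89.0, 73.2, 166.0]
contact_force: [-0.1, -0.1, -0.7]
width: 0.995
```

```bash
python3 - <<'E'
from h import *
inr()
im=optics.get_image('wrist');cv2.imwrite('pics/w10.png',im)
cv2.imwrite('pics/w10c.png',cv2.convertScaleAbs(cv2.resize(im[195:375,255:395],None,fx=3.3,fy=3.3,interpolation=cv2.INTER_CUBIC)[:600],alpha=1.4))
E
```

```text
in rack [-0.171  0.     0.167]
```

View pics/w10c.png

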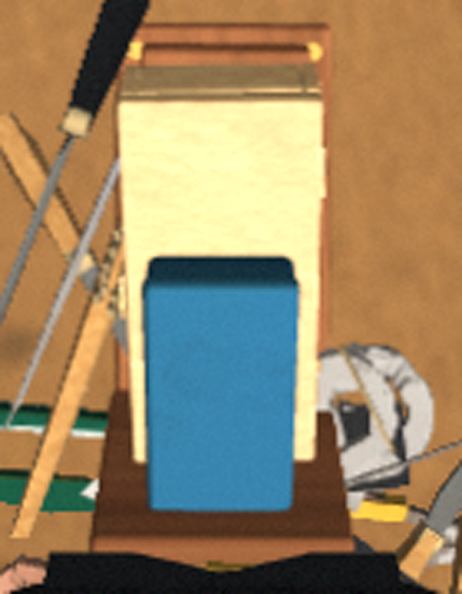

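```bash
python3 - <<'E'
from h import *
c=cam('wrist')
def onr(uv,zr):
    o,d=ray(c,uv); o=RR.T@(o-RO); d=RR.T@d; return (o+d*(zr-o[2])/d[2]).round(4)
A=lambda q:(255+(q[0]+.5)/3.3-.5,195+(q[1]+.5)/3.3-.5)
print('file',*[onr(A(q),.05) for q in ((146,282),(297,282),(294,509),(150,508))])
print('pine',*[onr(A(q),.031) for q in ((119,101),(322,99),(133,462),(315,462))])
print('stop top front',*[onr(A(q),.064) for q in ((90,537),(353,537))])
print(telemetry.sense()['dq'].round(2))
E
```

```text
file [-0.084 -0.022  0.05 ] [-0.084  0.023  0.05 ] [0.002 0.024 0.05 ] [ 0.002 -0.023  0.05 ]
pine [-0.134 -0.03   0.031] [-0.134  0.03   0.031] [ 0.    -0.03   0.031] [0.001 0.033 0.031]
stop top front [-0.001 -0.041  0.064] [-0.     0.041  0.064]
[-0.8   1.96 -0.29 -0.12 -0.36  0.09]
```

Request:
servo_tool --increments '[{"ax": 0, "ay": 0, "az": 0, "dx": -0.5, "dy": 0.5, "dz": 0, "jaw": -1}, {"ax": 0, "ay": 0, "az": 0, "dx": 0, "dy": 0, "dz": 0, "jaw": -1}, {"ax": 0, "ay": 0, "az": 0, "dx": 0, "dy": 0, "dz": 0, "jaw": -1}, {"ax": 0, "ay": 0, "az": 0, "dx": 0, "dy": 0, "dz": 0, "jaw": -1}]'

```text
clock: 30.5
tool_pos: [0.5359, 0.2983, 0.2544]
orientation: [89.6, 72.9, 166.5]
contact_force: [-0.2, -0.4, -0.3]
width: 1.0
```

```bash
python3 - <<'E'
from h import *
print(order.finish_job())
E
```

```text
the job is handed in; nothing more can be done
None
```

Both boxes are on the rack, and I handed the job in at about 30.5 s. The pine box lies flat on the slope with the file box on top, and I pushed each along until I felt it touch the backstop.

The last wrist picture, taken just before handing in and measured in the rack frame (good to about 2–3 mm), gave:

| Box | Far end | Near end | Off the slope's middle line | In line with the slope |
|---|---|---|---|---|
| Pine box | x ≈ 0 mm | x ≈ −134 mm | within about 1 mm | yes |
| File box | x ≈ +2 mm (measurement error) | x ≈ −84 mm | under 1 mm | yes |

The gripper was open and clear of everything, with about 0.5 N on it.

- **Heights:** I checked these only by contact while lowering. Each box touched down where I expected it to.
- **Rack position:** No camera saw the whole rack clearly, so I fitted its pose from the top view and one partial wrist view, with turn readings of about −0.20 to −0.31 rad. I used −0.23 rad, and both later wrist pictures agreed with it.
- **Camera disagreement:** The cameras differed by up to 7 mm on where the pine box first lay. I used the wrist camera's values for both grasps.

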